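Stand the fallen sample bottles up and clamp them on the shaker

TASK

The clamp of the sample shaker was left slack and the blue-capped sediment bottles on its deck have fallen over. Stand every fallen bottle up again against the rear fence, set the orange-capped bottle from the bench on the deck beside them, all upright and flat against the fence; only then wind the handwheel clockwise until the sprung bar presses on every bottle and holds it against the fence, without crushing them. Leave the other things on the bench where they are.

Things in the scene. Friction and masses are not known exactly. Their poses are not given: they have to be found in the camera images.
- shaker: bench shaker, grey housing 330 x 400 mm with a flat black rubber deck 70 mm above the bench. It stays where it is. Origin: on the bench under the deck (the deck spans x -195 to +110 mm and y -192 to +192 mm in its frame); +x points to the rear fence (away from the robot), +y to the end with the handwheel, z up. Low rails 18 mm high run along the two ends of the deck.
- fence_foot (a point): foot of the rear fence's inner face, midway along it, on the deck; axes as the shaker's. The fence is an upright aluminium wall along y, 400 mm long, 70 mm high above the deck and 14 mm thick.
- pressure_bar: sprung pressure bar with a rubber face, 370 mm long along the shaker's y, from 6 to 42 mm above the deck, lying across the near side of the deck. Origin: at deck height under the middle of the face that looks to the fence; axes as the shaker's. It rides on the carriage and is pushed forward by springs (about 2 N when it just lifts off its stop, 1.5 N more per mm); it can be pressed back 10 mm towards the carriage before the springs are solid.
- carriage (a joint): travel of the clamp carriage towards the fence, m, 0 (fully back) to 0.225; driven only by the handwheel, 12 mm per radian, and holds where it is left. With the springs relaxed the bar's face is (0.260 - value) m from the fence.
- handwheel (a joint): angle of the handwheel, rad, 0 to 18.5; grows clockwise seen from above, which moves the carriage towards the fence. Turning takes about 3 N at the handle.
- wheel_centre (a point): point on the handwheel's vertical axis, at the height of the foot of its handle (122 mm above the bench). The wheel is a black disc of 150 mm diameter, its upper face 119 mm above the bench.
- handle_top (a point): top of the red upright handle of the handwheel (centre of its end face), 60 mm off the wheel's axis; the handle is 20 mm in diameter, 64 mm high and spins freely on its pin.
- bottle1: square wide-mouth white plastic sample bottle, 60 x 60 mm body (106 mm high, paper label) and 146 mm high over all; round blue screw cap, 48 mm diameter, the topmost 28 mm, above a 40 mm neck 12 mm high; about 0.34 kg. Origin: centre of its underside; +z runs along the bottle to the cap (fallen: level). It lies on the shaker's deck with the cap towards the fence, within about 15 degrees; absent in some runs.
- bottle2: square wide-mouth white plastic sample bottle, 60 x 60 mm body (106 mm high, paper label) and 146 mm high over all; round blue screw cap, 48 mm diameter, the topmost 28 mm, above a 40 mm neck 12 mm high; about 0.34 kg. Origin: centre of its underside; +z runs along the bottle to the cap (fallen: level). It lies on the shaker's deck with the cap towards the fence, within about 15 degrees; absent in some runs.
- bottle3: square wide-mouth white plastic sample bottle, 60 x 60 mm body (106 mm high, paper label) and 146 mm high over all; round blue screw cap, 48 mm diameter, the topmost 28 mm, above a 40 mm neck 12 mm high; about 0.34 kg. Origin: centre of its underside; +z runs along the bottle to the cap (fallen: level). It lies on the shaker's deck with the cap towards the fence, within about 15 degrees; absent in some runs.
- bottle4: square wide-mouth white plastic sample bottle, 60 x 60 mm body (106 mm high, paper label) and 146 mm high over all; round orange screw cap, 48 mm diameter, the topmost 28 mm, above a 40 mm neck 12 mm high; about 0.34 kg. Origin: centre of its underside; +z runs along the bottle to the cap. It stands on the bench to the right of the shaker.
- resin_bottle: bystander: amber glass bottle of resin, 60 mm diameter, 130 mm high, standing on the bench beyond the handwheel; origin under its centre
- dust_brush: bystander: flat dusting brush, about 200 mm long, lying on the bench at the robot's left; origin under its middle
- vertebra: bystander: grey fossil vertebra, about 110 mm across and 125 mm high, standing on the bench at the robot's right; origin under its centre
Not all that is in view belongs to the job. What is shaped like the bottle2 but pink, purple or red is not meant.

How it is judged:
By the outcome, as a careful person would: the job done as asked, in the order asked, and still so for the second after the job is handed in, with the robot touching nothing.
Of bottle1, bottle2, bottle3 only 2 to 3 are there at a start; the rules pass over those that are not, and their reading is None.
At some moment in a run one of bottle4 may be knocked a few centimetres aside while the robot is not near it.
Once in a run the grip may slacken for a moment while it holds something.
It also fails if it takes over 210 s, if anything falls off the work surface, if the arm or the gripper's body presses on something with over 40 N, if the wrist force passes 120 N, or if a joint passes its speed limit or range.

ROBOT

A 7-joint arm with a two-finger parallel gripper is mounted at the origin on the work surface. World frame = base frame: x ahead of the robot, y to its left, z up, the work surface at z = 0. Lengths are in m, angles in rad, forces in N, time in s.
With the tool pointing down it reaches from about 0.35 to 0.775 m from the base axis. Payload 3.1 kg.
Tool frame: the origin (TCP) lies on the centre line of the jaws, within the pads' length; the fingertips stand manip.finger_overhang ahead of it and the grasp point (between the pads) lies 11 mm behind it (manip.finger_overhang is the distance from the TCP to the fingertips, in m); z points along the fingers, y is the line along which they close (so a half turn about z gives the same grasp; the last joint's range is limited). The gripper opens to 85 mm and grips with 20 to 120 N. Pads are 22 mm wide; open, the fingers measure 114 mm over their backs; the gripper's body (76 mm by 85 mm) begins 54 mm behind the grasp point. The pads swing forward as they close: fully open they stand 13 mm farther back than shut.
Start: joints at [1.213, 0.311, 0.014, 1.512, -0.004, 1.319, -0.027], TCP at [0.171, -0.523, 0.239] pointing down, gripper open.
Joint ranges: [-2.7, 2.7], [-0.3, 1.91], [-1.27, 1.3], [0.12, 2.57], [-1.44, 4.58], [0.2, 2.03], [-3.05, 3.05]. Speed limits (rad/s): [2.79, 2.79, 3.14, 3.14, 3.14, 3.14, 3.14].

INTERFACE

Orientations are given as a unit quaternion [w, x, y, z].
In Python, from bench import manip gives the robot as it stands.
- The arm moves only by the shell command python3 -m handwheel 'ROWS' [OPENING] [FORCE]. ROWS is JSON, a list of rows, each a list of 2 entries, a list of its own where there are three numbers: the shift along the tool's x, y, z in m, then the turn, a rotation vector about the tool's x, y, z in degrees. A call has 1 to 12 rows; each row shifts and turns the commanded pose from where the row before left it, along the tool's axes as they then stand; what a row does not reach is not made up. A row lasts 1/10 s, in which the tool goes at most 50 mm and 8.59 degrees, less where a joint would pass 70% of its speed; a pose out of reach is approached as far as the arm can. A call with a gripper value outside its range is refused whole. OPENING is the opening in per cent of the stroke, from 0 (shut) to 100 (fully open), set as the call begins (- or left out, the last holds). The fingers move at their own pace and stop on an object; FORCE is the grip in N (left out, the last holds). Time passes only in rows, so rows that do not move let the fingers close. It gives the time, the measured TCP pose, the force, the opening and the grip force at its end, in the units of the state.
- manip.read_state(): the state, without advancing time (a new reading comes with each control period).
- manip.snapshot(name): name is "scene" or "side" or "wrist"; returns a dict with "color" (384x512x3 uint8, red, green, blue), "K" (3x3 intrinsics, pixels), "k1" (the pictures are not rectified: a ray, as slopes to the right and down, at radius r is drawn at 1 + k1 r^2 times it, then the intrinsics apply), "xyz" and "attitude" of the camera in the world; the wrist camera has in their place "T_tool_cam" (4x4, takes a point from camera to tool coordinates, whose origin is the TCP and whose axes are the flange's). Camera axes: x right, y up, looking along -z (the intrinsics and any distortion apply to the point x, -y, -z); pixel columns grow to the right and rows downward; lengths in m; the calibration is good to about 2 mm. A picture is of the moment at which its call begins: read the wrist's pose just before it. There is no depth.
- manip.sign_off(): hands the job in; it is judged then, once.
Trained networks look in the newest picture that a camera, given by its name, has taken for a name from the list of things; names that differ only in an ending like _2 or _b are one class to them, and where a whole thing is asked for, a point or a joint stands for the part that bears it (a point fixed in the world has none). Each returns a list of dicts, best first, with "confidence" (0 to 1); they miss things now and then, are a little off and sometimes report something else, mostly with a low value. They report only what shows in the picture. A call takes as long as a camera call. They do not tell look-alikes from the thing itself.
- manip.spot_in(camera, label): "extent" ([left, top, width, height] in pixels, round what is visible of it).
- manip.outline_of(camera, label): "pixels" (384x512 bool, what is visible of it) and "extent" ([left, top, width, height] in pixels, round what is visible of it).
The state is a dict: "clock": time; "joint_pos": joint angles; "qd": joint speeds; "joint_torque": joint torques, N m; "tcp_pos": TCP position; "orientation": TCP orientation; "contact_force": force on the tool from outside, world axes, zero at the start; "ft_torque": the same for the moment, N m; "gripper_width": finger opening in m; "finger_force": force on a finger pad.
Only numpy, scipy, OpenCV 4.12 (cv2) and the standard library are available. Lean on these libraries where they do the work, as an engineer would, in place of code of your own. Each camera call takes 0.05 s, during which the arm holds its last target. There are 200 camera calls.

## Working session

There is one attempt and no reset: what is moved stays moved. The work goes in short steps, Python scripts to look and compute and a shell command to move; the robot and the scene stay as the last step left them, time stands still between calls to the robot, and variables do not carry over. Pictures are saved under pics/ and viewed, at most 18 in all, crops included, and the job is handed in when it is done.

```bash
ls; mkdir -p pics; python3 - <<'E'
from bench import manip
import cv2,numpy as np
s=manip.read_state()
print(s, manip.finger_overhang)
for n in ["scene","side"]:
    d=manip.snapshot(n); print(n,d["K"],d["k1"],d["xyz"],d["attitude"])
    cv2.imwrite(f"pics/{n}0.png",d["color"][:,:,::-1])
d=manip.snapshot("wrist");print(d["T_tool_cam"],d["K"],d["k1"])
E
```

```text
pics
{'clock': 0.0, 'joint_pos': array([ 1.21326839,  0.31174537,  0.0139811 ,  1.51304881, -0.00438969,
        1.3192004 , -0.02721717]), 'qd': array([-0.00078283, -0.00021861,  0.00025437,  0.00044209,  0.00065552,
        0.00225646,  0.00136992]), 'joint_torque': array([-1.19218930e-04, -3.79909837e+01,  1.46192112e-01, -2.30587846e+01,
        1.23108635e-02,  1.36496726e-02, -1.12705433e-05]), 'tcp_pos': array([ 0.17062616, -0.5221193 ,  0.23821355]), 'orientation': array([-1.16161982e-03,  9.87551075e-01,  1.57294212e-01, -2.37569541e-04]), 'contact_force': array([-0.15982996,  0.5221168 ,  0.13438913]), 'ft_torque': array([ 0.04838344, -0.00260967, -0.03756318]), 'finger_force': 0.0, 'gripper_width': 0.08541374726664469} 0.008
scene [[496.0735502    0.         260.39485268]
 [  0.         496.0735502  188.14010377]
 [  0.           0.           1.        ]] -0.1038875508469635 [1.20116983 0.82907055 1.546474  ] [0.31774576 0.11818086 0.31210373 0.88750334]
side [[485.20641537   0.         253.47024015]
 [  0.         485.20641537 190.6208616 ]
 [  0.           0.           1.        ]] 0.020044396146697365 [ 0.17338538 -1.23505713  1.06405511] [ 0.89105512  0.44283035 -0.05432415 -0.08349217]
[[ 7.31321246e-06  9.64270214e-01  2.64920656e-01  6.60231720e-02]
 [ 9.99999819e-01 -1.66328672e-04  5.77805351e-04  4.58718946e-05]
 [ 6.01224391e-04  2.64920604e-01 -9.64270041e-01 -1.35098793e-01]
 [ 0.00000000e+00  0.00000000e+00  0.00000000e+00  1.00000000e+00]] [[328.37426315   0.         250.17081499]
 [  0.         328.37426315 194.25770599]
 [  0.           0.           1.        ]] -0.08476166991822764
```

View pics/scene0.png

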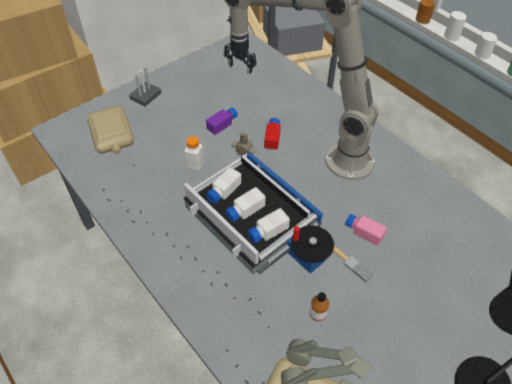

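View pics/side0.png

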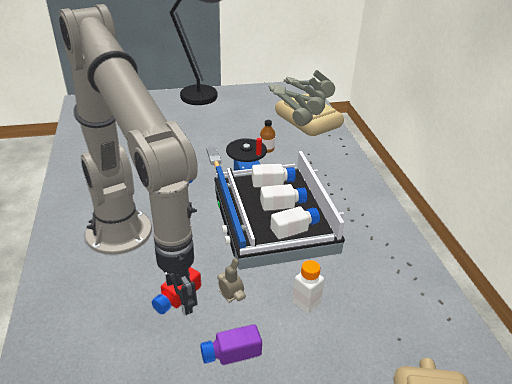

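Three white, blue-capped bottles lie on the deck, in the scene picture at about (226,184), (247,204) and (270,224). The orange-capped bottle is at (194,153) and the red handle at (296,233). The purple (222,120), red (273,133) and pink (367,229) bottles are look-alikes on the bench, so I leave them alone. I'll take one enlarged crop from each camera to confirm this and pick points.

```bash
cat > h.py <<'E'
from bench import manip
import cv2,numpy as np
from scipy.spatial.transform import Rotation as R
from scipy.optimize import least_squares
def rot(q): return R.from_quat([q[1],q[2],q[3],q[0]]).as_matrix()
def cam(n):
    s=manip.read_state(); d=manip.snapshot(n)
    if n=="wrist":
        T=np.eye(4);T[:3,:3]=rot(s["orientation"]);T[:3,3]=s["tcp_pos"];T=T@d["T_tool_cam"]
    else:
        T=np.eye(4);T[:3,:3]=rot(d["attitude"]);T[:3,3]=d["xyz"]
    d["T"]=T; return d
def proj(d,P):
    P=np.atleast_2d(P); p=(P-d["T"][:3,3])@d["T"][:3,:3]
    s=np.c_[p[:,0]/-p[:,2],-p[:,1]/-p[:,2]]; s=s*(1+d["k1"]*(s**2).sum(1,keepdims=True))
    return s*d["K"][0,0]+d["K"][:2,2]
def ray(d,uv):
    s=cv2.undistortPoints(np.array([[uv]],float),d["K"],np.array([d["k1"],0,0,0,0.]))[0,0]
    v=d["T"][:3,:3]@np.array([s[0],-s[1],-1]); return d["T"][:3,3],v/np.linalg.norm(v)
def onz(d,uv,z):
    o,v=ray(d,uv); return o+v*(z-o[2])/v[2]
def tri(d1,a,d2,b):
    (o1,v1),(o2,v2)=ray(d1,a),ray(d2,b)
    t=np.linalg.lstsq(np.c_[v1,-v2],o2-o1,rcond=None)[0]
    p,q=o1+v1*t[0],o2+v2*t[1]; return (p+q)/2,np.linalg.norm(p-q)
def outl(n,l,k=None):
    o=manip.outline_of(n,l)
    return [(x["confidence"],x["extent"],np.array(np.nonzero(x["pixels"]))[::-1].mean(1)) for x in o]
E
python3 - <<'E'
from h import *
for n,(x0,y0,x1,y1),k in [("scene",(170,125,350,280),4.4),("side",(205,120,355,320),3)]:
    d=cam(n); c=cv2.resize(d["color"][y0:y1,x0:x1,::-1],None,fx=k,fy=k,interpolation=cv2.INTER_CUBIC)
    for x in range(x0//20*20+20,x1,20): cv2.putText(c,str(x),(int((x-x0)*k),10),0,.35,(0,0,255)); cv2.line(c,(int((x-x0)*k),12),(int((x-x0)*k),18),(0,0,255))
    for y in range(y0//20*20+20,y1,20): cv2.putText(c,str(y),(0,int((y-y0)*k)),0,.35,(0,0,255)); cv2.line(c,(25,int((y-y0)*k)),(31,int((y-y0)*k)),(0,0,255))
    cv2.imwrite(f"pics/{n}1.png",c)
    for l in ["shaker","fence_foot","pressure_bar","handle_top","wheel_centre","bottle1","bottle4"]:
        print(n,l,[(round(x["confidence"],2),np.round(x["extent"])) for x in manip.spot_in(n,l)])
E
```

```text
scene shaker [(0.69, array([183., 152., 148., 121.]))]
scene fence_foot [(0.71, array([180., 154., 150., 120.]))]
scene pressure_bar [(0.68, array([242., 152.,  67.,  65.]))]
scene handle_top [(0.45, array([292., 224.,   5.,  14.]))]
scene wheel_centre [(0.76, array([290., 226.,  46.,  37.]))]
scene bottle1 [(0.74, array([203., 169.,  37.,  34.])), (0.68, array([183., 138.,  24.,  32.])), (0.64, array([227., 191.,  40.,  32.])), (0.61, array([345., 212.,  41.,  32.])), (0.57, array([248., 208.,  42.,  35.])), (0.55, array([264., 120.,  19.,  32.]))]
scene bottle4 [(0.74, array([203., 169.,  37.,  34.])), (0.68, array([183., 138.,  24.,  32.])), (0.64, array([227., 191.,  40.,  32.])), (0.61, array([345., 212.,  41.,  32.])), (0.57, array([248., 208.,  42.,  35.])), (0.55, array([264., 120.,  19.,  32.]))]
side shaker [(0.84, array([215., 139., 131., 133.]))]
side fence_foot []
side pressure_bar [(0.56, array([226., 169.,  29.,  77.]))]
side handle_top [(0.52, array([261., 139.,   2.,  16.]))]
side wheel_centre [(0.57, array([224., 137.,  44.,  23.])), (0.57, array([263., 125.,  15.,  27.]))]
side bottle1 [(0.91, array([151., 264.,  50.,  50.])), (0.79, array([201., 325.,  59.,  40.])), (0.78, array([251., 164.,  43.,  24.])), (0.77, array([272., 207.,  46.,  36.])), (0.72, array([257., 183.,  53.,  26.])), (0.61, array([295., 259.,  28.,  56.]))]
side bottle4 [(0.91, array([151., 264.,  50.,  50.])), (0.79, array([201., 325.,  59.,  40.])), (0.78, array([251., 164.,  43.,  24.])), (0.77, array([272., 207.,  46.,  36.])), (0.72, array([257., 183.,  53.,  26.])), (0.61, array([295., 259.,  28.,  56.]))]
```

View pics/scene1.png

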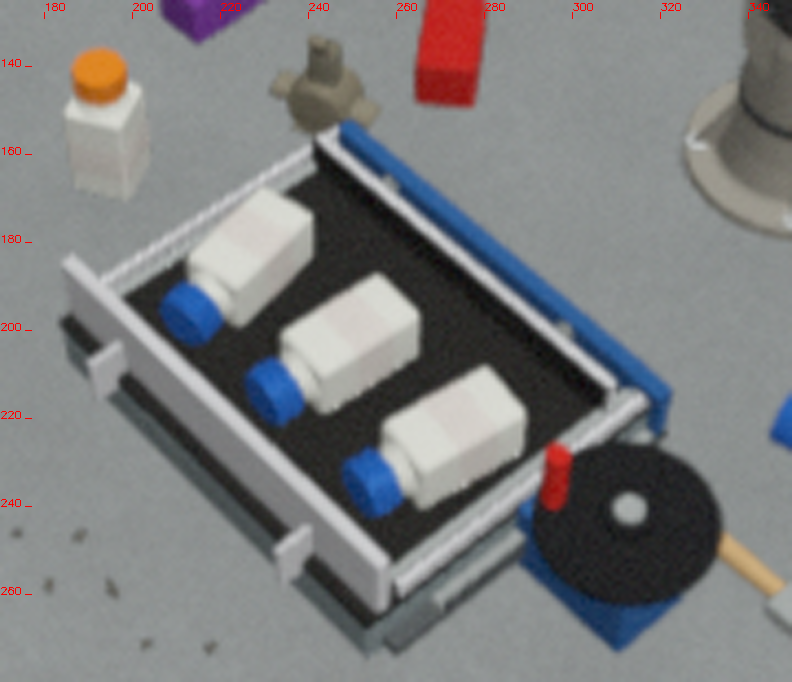

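View pics/side1.png

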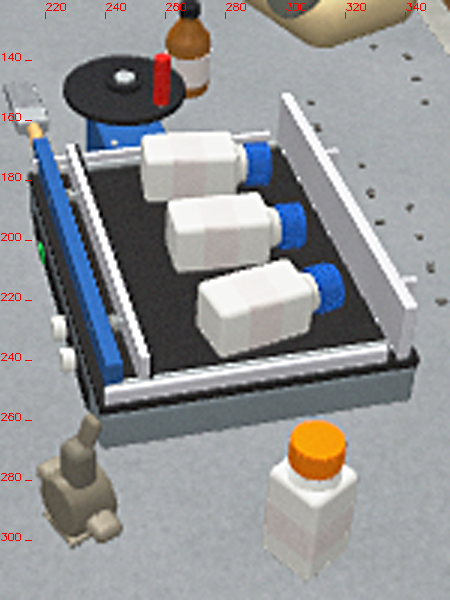

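The crops confirm it: the three white, blue-capped bottles on the deck are bottle1–3, and the white, orange-capped bottle on the bench at scene (194,153) / side (311,290) is bottle4. Next I compute the poses.

```bash
cat > m.py <<'E'
from h import *
S=cam("scene"); D=cam("side")
c=lambda x,y:(170+x/4.4,125+y/4.4)
e=lambda x,y:(205+x/3,120+y/3)
P={"hub":(c(630,508),e(124,76)),"handle":(c(559,448),e(163,57)),"fenceL":(c(386,562),e(287,95)),"fenceR":(c(70,260),e(410,303)),
"b4cap":(c(100,73),e(318,440)),"capA":(c(192,313),e(325,287)),"capB":(c(275,390),e(290,227)),"capC":(c(373,482),e(258,164)),
"barR":(c(318,145),e(143,375)),"barL":(c(612,385),e(72,150))}
for k,(a,b) in P.items():
    p,r=tri(S,a,D,b); print(k,np.round(p,3),"gap",round(r,4))
for n,(b1,b2) in {"A":((262,190),(313,234)),"B":((376,273),(419,312)),"C":((487,366),(524,405))}.items():
    print(n,"base top corners",np.round(onz(S,c(*b1),.13),3),np.round(onz(S,c(*b2),.13),3))
for n,(b1,b2) in {"A":((196,305),(222,355)),"B":((166,228),(178,272)),"C":((141,165),(147,200))}.items():
    print(n,"side: base top far / deck near",np.round(onz(D,e(*b1),.13),3),np.round(onz(D,e(*b2),.07),3))
E
python3 m.py
```

```text
hub [0.466 0.246 0.132] gap 0.0011
handle [0.5   0.195 0.186] gap 0.0041
fenceL [0.646 0.166 0.137] gap 0.005
fenceR [ 0.662 -0.225  0.139] gap 0.0001
b4cap [ 0.519 -0.388  0.14 ] gap 0.0001
capA [ 0.603 -0.143  0.1  ] gap 0.0045
capB [ 0.596 -0.036  0.099] gap 0.0035
capC [0.592 0.085 0.099] gap 0.0044
barR [ 0.395 -0.231  0.092] gap 0.0004
barL [0.383 0.139 0.106] gap 0.0043
A base top corners [ 0.486 -0.193  0.13 ] [ 0.483 -0.126  0.13 ]
B base top corners [ 0.468 -0.059  0.13 ] [ 0.467 -0.005  0.13 ]
C base top corners [0.46  0.073 0.13 ] [0.463 0.121 0.13 ]
A side: base top far / deck near [ 0.458 -0.182  0.13 ] [ 0.484 -0.194  0.07 ]
B side: base top far / deck near [ 0.454 -0.056  0.13 ] [ 0.469 -0.058  0.07 ]
C side: base top far / deck near [0.451 0.061 0.13 ] [0.462 0.075 0.07 ]
```

Heights come out right (cap centres 0.10, fence top 0.138, handle top 0.186), so the measurements hold. I'll rise, move over the deck and take a closer look with the wrist camera.

```bash
python3 -m handwheel '[[[0,0,-0.04],[0,0,0]],[[0,0,-0.04],[0,0,0]],[[0,0,-0.04],[0,0,0]],[[0,0,-0.04],[0,0,0]],[[0.039,-0.03,0],[0,0,0]],[[0.039,-0.03,0],[0,0,0]],[[0.039,-0.03,0],[0,0,0]],[[0.039,-0.03,0],[0,0,0]],[[0.039,-0.03,0],[0,0,0]],[[0.039,-0.03,0],[0,0,0]],[[0.039,-0.03,0],[0,0,0]],[[0.039,-0.03,0],[0,0,0]]]' 100 40
python3 -m handwheel '[[[0.039,-0.03,0],[0,0,0]],[[0.039,-0.03,0],[0,0,0]],[[0.039,-0.03,0],[0,0,0]],[[0.035,-0.033,0],[0,0,0]],[[0,0,0],[0,0,6]],[[0,0,0],[0,0,6]],[[0,0,0],[0,0,6]],[[0,0,0],[0,0,0]],[[0,0,0],[0,0,0]]]'
cat > st.py <<'E'
from h import *
s=manip.read_state(); print(s["clock"],np.round(s["tcp_pos"],4),"axes x,y,z cols\n",np.round(rot(s["orientation"]),3),"\nF",np.round(s["contact_force"],1),"q",np.round(s["joint_pos"],2),"w",round(s["gripper_width"],4),round(s["finger_force"],1))
E
python3 st.py; python3 - <<'E'
from h import *
d=cam("wrist"); cv2.imwrite("pics/w1.png",d["color"][:,:,::-1])
E
```

```text
clock: 2.25
tcp_pos: [0.3936, -0.196, 0.3997]
orientation: [0.001, 0.988, 0.157, 0.0]
contact_force: [1.2, 0.0, 0.6]
gripper_width: 0.0854
finger_force: 0.0
clock: 3.15
tcp_pos: [0.4991, -0.0337, 0.3993]
orientation: [0.0, 1.0, 0.002, 0.0]
contact_force: [-0.1, 0.4, -0.2]
gripper_width: 0.0854
finger_force: 0.0
3.15 [ 0.4991 -0.0337  0.3993] axes x,y,z cols
 [[ 1.     0.004  0.   ]
 [ 0.004 -1.    -0.   ]
 [ 0.     0.    -1.   ]] 
F [-0.1  0.4 -0.2] q [ 0.39  0.21 -0.46  1.28  0.09  1.67 -1.61] w 0.0854 0.0
```

View pics/w1.png

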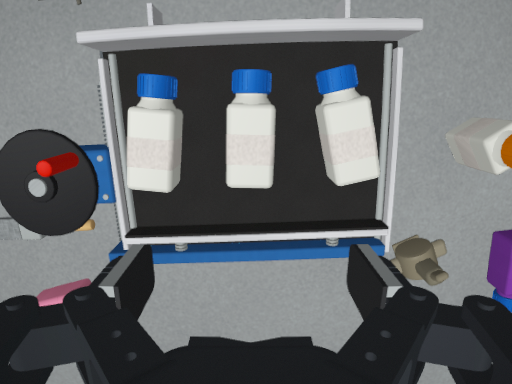

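The wrist view shows the whole shaker. The three bottles lie with caps at about (157,86), (252,80) and (337,78), the fence foot is near row 44, the pressure bar face is near row 232, and the wheel hub is at (39,187) with the handle top at (44,169).

```bash
cat > m2.py <<'E'
from h import *
d=cam("wrist")
p=lambda u,z: np.round(onz(d,u,z),4)[:2]
for n,z,l in [("fence foot L,R",.07,[(119,47),(396,42)]),("fence top near edge",.14,[(84,47),(415,36)]),("bar top face edge",.112,[(127,236),(388,231)]),
 ("C",.13,[(129,188),(172,191),(131,108),(183,110)]),("B",.13,[(227,187),(274,187),(229,106),(275,104)]),("A",.13,[(334,184),(379,172),(317,110),(367,95)]),
 ("hub",.125,[(39,187)]),("handle top",.186,[(44,169)]),("handle foot",.122,[(73,160)])]:
    print(n,[list(p(u,z)) for u in l])
E
python3 m2.py
```

```text
fence foot L,R [[np.float64(0.6423), np.float64(0.1431)], [np.float64(0.6507), np.float64(-0.2296)]]
fence top near edge [[np.float64(0.6321), np.float64(0.1581)], [np.float64(0.6454), np.float64(-0.2221)]]
bar top face edge [[np.float64(0.3877), np.float64(0.1385)], [np.float64(0.3964), np.float64(-0.2272)]]
C [[np.float64(0.4618), np.float64(0.1219)], [np.float64(0.458), np.float64(0.0661)], [np.float64(0.5618), np.float64(0.1107)], [np.float64(0.5589), np.float64(0.0472)]]
B [[np.float64(0.4634), np.float64(-0.0045)], [np.float64(0.4637), np.float64(-0.0642)], [np.float64(0.5634), np.float64(-0.0083)], [np.float64(0.566), np.float64(-0.0633)]]
A [[np.float64(0.4679), np.float64(-0.1407)], [np.float64(0.4839), np.float64(-0.1976)], [np.float64(0.5594), np.float64(-0.1141)], [np.float64(0.5781), np.float64(-0.1738)]]
hub [[np.float64(0.4617), np.float64(0.2482)]]
handle top [[np.float64(0.4979), np.float64(0.1966)]]
handle foot [[np.float64(0.4972), np.float64(0.1966)]]
```

Sizes agree: bar length 0.366, body widths about 0.06, handle radius about 0.06. The fence foot is at about (0.646, -0.043) with yaw 1.5°. Before gripping anything, I'll test in free air whether a forward tilt of 60° is reachable.

```bash
python3 -m handwheel '[[[0.02,0,0.04],[0,7.5,0]],[[0.02,0,0.04],[0,7.5,0]],[[0.02,0,0.04],[0,7.5,0]],[[0.02,0,0.03],[0,7.5,0]],[[0,0,0],[0,7.5,0]],[[0,0,0],[0,7.5,0]],[[0,0,0],[0,7.5,0]],[[0,0,0],[0,7.5,0]],[[0,0,0],[0,0,0]],[[0,0,0],[0,0,0]]]' >/dev/null; python3 st.py
```

```text
4.25 [ 0.5926 -0.0215  0.2811] axes x,y,z cols
 [[ 0.66   0.031  0.751]
 [ 0.003 -0.999  0.038]
 [ 0.751 -0.023 -0.66 ]] 
F [0.3 0.3 0.1] q [ 0.66 -0.07 -0.57  2.15 -0.58  0.25 -0.96] w 0.0854 0.0
```

Forward tilt stopped at 49° with q6 at its limit. I'll check how much tilt is left at placing height.

```bash
python3 -m handwheel '[[[-0.02,0,0.022],[0,0,0]],[[-0.02,0,0.022],[0,0,0]],[[-0.02,0,0.022],[0,0,0]],[[-0.01,0,0.02],[0,0,0]],[[0,0,0],[0,0,0]],[[0,0,0],[0,0,0]]]' >/dev/null; python3 st.py
```

```text
4.85 [ 0.5832 -0.0227  0.2405] axes x,y,z cols
 [[ 0.667  0.043  0.744]
 [ 0.008 -0.999  0.05 ]
 [ 0.745 -0.027 -0.667]] 
F [0.4 0.5 0.6] q [ 1.4  -0.03 -1.27  2.2  -0.98  0.2  -0.53] w 0.0853 0.0
```

Pitching fully upright in the forward plane isn't reachable low down because q6 is limited. My plan is:
- Grip the body with the tool tilted back 30°, lift, and turn so the bottle stands with the tool pointing sideways (+y, 60° tilt).
- Set it on the deck, then re-grip it by the cap from above and place it at the fence.

First I undo the test tilt.

```bash
python3 -m handwheel '[[[0.03,0,-0.03],[0,0,0]],[[0.02,0,-0.02],[0,-8,0]],[[0.02,0,-0.02],[0,-8,0]],[[0.02,0,-0.02],[0,-8,0]],[[0,0,-0.02],[0,-8,0]],[[0,0,0],[0,-8,0]],[[0,0,0],[0,-8,0]],[[0,0,0],[0,0,0]],[[0,0,0],[0,0,0]],[[0,0,0],[0,0,0]]]' >/dev/null; python3 st.py
```

```text
5.85 [0.57   0.0111 0.3255] axes x,y,z cols
 [[ 0.944  0.129  0.303]
 [ 0.096 -0.988  0.122]
 [ 0.315 -0.086 -0.945]] 
F [ 0.5 -0.1 -0.4] q [ 1.    0.27 -1.19  1.58  0.18  1.14 -1.64] w 0.0852 0.0
```

```bash
cat > go.py <<'E'
# go.py x y z yaw tilt(+fwd) [heading of tilt]: shift in current tool axes, then turn (rotvec deg in tool)
from h import *
import sys
a=[float(v) for v in sys.argv[1:]]
s=manip.read_state(); C=rot(s["orientation"])
yaw,tilt=a[3],a[4]
T=R.from_euler('z',yaw,degrees=True).as_matrix()@np.diag([1,-1,-1.])@R.from_euler('y',tilt,degrees=True).as_matrix()
sh=C.T@(np.array(a[:3])-s["tcp_pos"]); rv=np.degrees(R.from_matrix(C.T@T).as_rotvec())
print("shift",np.round(sh,4),"len",round(np.linalg.norm(sh),3),"turn",np.round(rv,2),"ang",round(np.linalg.norm(rv),1))
print("shift after turn, tool axes",np.round(T.T@(np.array(a[:3])-s["tcp_pos"]),4))
E
python3 go.py .538 -.152 .25 15 -30
```

```text
shift [-0.0697  0.1634  0.0417] len 0.183 turn [ -5.84 -48.65  -7.22] ang 49.5
shift after turn, tool axes [-0.0256  0.1492  0.1019]
```

```bash
python3 -m handwheel '[[[-0.0174,0.041,0.0104],[0,0,0]],[[-0.0174,0.041,0.0104],[0,0,0]],[[-0.0174,0.041,0.0104],[0,0,0]],[[-0.0174,0.041,0.0104],[0,0,0]],[[0,0,0],[-0.83,-6.95,-1.03]],[[0,0,0],[-0.83,-6.95,-1.03]],[[0,0,0],[-0.83,-6.95,-1.03]],[[0,0,0],[-0.83,-6.95,-1.03]],[[0,0,0],[-0.83,-6.95,-1.03]],[[0,0,0],[-0.83,-6.95,-1.03]],[[0,0,0],[-0.83,-6.95,-1.03]],[[0,0,0],[0,0,0]]]' >/dev/null; python3 st.py; python3 go.py .538 -.152 .0975 15 -30
```

```text
7.05 [ 0.5388 -0.1527  0.2476] axes x,y,z cols
 [[ 0.836  0.258 -0.485]
 [ 0.224 -0.966 -0.129]
 [-0.502 -0.001 -0.865]] 
F [-0.5  0.4  0.2] q [ 0.44  0.79 -0.7   0.98  0.55  2.03 -1.42] w 0.0853 0.0
shift [ 0.0748 -0.0007  0.1301] len 0.15 turn [-0.08  0.1   0.01] ang 0.1
shift after turn, tool axes [ 0.0745 -0.0009  0.1302]
```

```bash
python3 -m handwheel '[[[0.0125,0,0.0217],[0,0,0]],[[0.0125,0,0.0217],[0,0,0]],[[0.0125,0,0.0217],[0,0,0]],[[0.0125,0,0.0217],[0,0,0]],[[0.0125,0,0.0217],[0,0,0]],[[0.0125,0,0.0217],[0,0,0]],[[0,0,0],[0,0,0]]]' >/dev/null; python3 st.py; python3 -m handwheel '[[[0,0,0],[0,0,0]],[[0,0,0],[0,0,0]],[[0,0,0],[0,0,0]],[[0,0,0],[0,0,0]],[[0,0,0],[0,0,0]],[[0,0,0],[0,0,0]]]' 0 60; python3 -c "
from h import *
d=cam('wrist'); cv2.imwrite('pics/w2.png',d['color'][:,:,::-1])"
```

```text
7.75 [ 0.5346 -0.1559  0.099 ] axes x,y,z cols
 [[ 0.836  0.253 -0.487]
 [ 0.22  -0.967 -0.125]
 [-0.503 -0.003 -0.864]] 
F [-0.2 -0.2 -0.1] q [ 0.48  0.89 -0.68  1.19  0.58  1.76 -1.51] w 0.0856 0.0
clock: 8.35
tcp_pos: [0.5391, -0.1546, 0.1025]
orientation: [0.034, 0.958, 0.124, -0.255]
contact_force: [1.8, -2.8, 6.8]
gripper_width: 0.0592
finger_force: 67.4
```

View pics/w2.png

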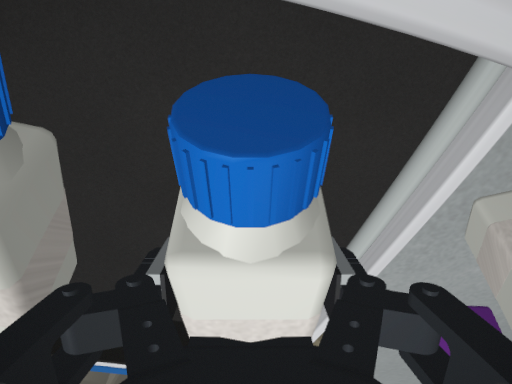

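The grip is solid: jaws at 59 mm on the body just below the shoulder, and only the bottle between the pads. Lift.

```bash
python3 -m handwheel '[[[-0.015,0,-0.026],[0,0,0]],[[-0.015,0,-0.026],[0,0,0]],[[-0.02,0,-0.035],[0,0,0]],[[-0.02,0,-0.035],[0,0,0]],[[-0.02,0,-0.035],[0,0,0]],[[0,0,0],[0,0,0]]]'; python3 go.py .51 -.15 .27 90 60
```

```text
clock: 9.0
tcp_pos: [0.539, -0.1554, 0.2673]
orientation: [0.036, 0.958, 0.122, -0.258]
contact_force: [-0.7, -0.7, -4.3]
gripper_width: 0.0595
finger_force: 66.9
shift [-0.0245 -0.0125  0.0111] len 0.03 turn [ 21.56  75.93 -79.79] ang 112.2
shift after turn, tool axes [ 0.005  -0.029   0.0033]
```

```bash
python3 -m handwheel '[[[0,0,0],[1.54,5.42,-5.7]],[[0,0,0],[1.54,5.42,-5.7]],[[0,0,0],[1.54,5.42,-5.7]],[[0,0,0],[1.54,5.42,-5.7]],[[0,0,0],[1.54,5.42,-5.7]],[[0,0,0],[1.54,5.42,-5.7]],[[0,0,0],[1.54,5.42,-5.7]],[[0,0,0],[1.54,5.42,-5.7]],[[0,0,0],[1.54,5.42,-5.7]],[[0,0,0],[1.54,5.42,-5.7]]]'; python3 st.py;python3 go.py .51 -.15 .27 90 60
```

```text
clock: 10.0
tcp_pos: [0.5362, -0.1536, 0.2623]
orientation: [-0.269, 0.791, 0.517, 0.186]
contact_force: [-0.4, -0.3, -5.2]
gripper_width: 0.0592
finger_force: 66.6
10.0 [ 0.5362 -0.1536  0.2623] axes x,y,z cols
 [[ 0.396  0.918  0.017]
 [ 0.718 -0.321  0.618]
 [ 0.573 -0.232 -0.786]] 
F [-0.4 -0.3 -5.2] q [ 1.1   0.71 -0.92  1.27 -0.1   1.57 -0.14] w 0.0592 66.6
shift [-0.0034 -0.027  -0.0043] len 0.028 turn [  5.4   21.34 -22.83] ang 31.7
shift after turn, tool axes [ 0.0084 -0.0262 -0.0008]
```

```bash
python3 -m handwheel '[[[0,-0.007,0],[1.35,5.34,-5.7]],[[0,-0.007,0],[1.35,5.34,-5.7]],[[0,-0.007,0],[1.35,5.34,-5.7]],[[0,-0.006,0],[1.35,5.34,-5.7]],[[0,0,0],[0,0,0]],[[0,0,0],[0,0,0]],[[0,0,0],[0,0,0]]]'; python3 st.py;python3 go.py .51 -.15 .27 90 60;  python3 -c "
from h import *
a=cam('scene')['color'][100:290,130:350]; b=cam('side')['color'][80:330,150:400]
a=cv2.resize(a,None,fx=1.8,fy=1.8);b=cv2.resize(b,None,fx=1.6,fy=1.6)
h=max(a.shape[0],b.shape[0]); p=lambda i:np.pad(i,((0,h-i.shape[0]),(0,0),(0,0)))
cv2.imwrite('pics/t3.png',np.hstack([p(a),p(b)])[:,:800,::-1])"
```

```text
clock: 10.7
tcp_pos: [0.5121, -0.1467, 0.2687]
orientation: [-0.352, 0.614, 0.612, 0.353]
contact_force: [0.1, 0.2, -4.2]
gripper_width: 0.0592
finger_force: 66.8
10.7 [ 0.5121 -0.1467  0.2687] axes x,y,z cols
 [[ 0.002  1.     0.002]
 [ 0.503 -0.003  0.864]
 [ 0.864 -0.001 -0.503]] 
F [ 0.1  0.2 -4.2] q [ 1.24  0.94 -1.07  1.26 -0.21  1.66  0.27] w 0.0592 66.8
shift [-0.0005 -0.0021 -0.0035] len 0.004 turn [ 0.11  0.21 -0.11] ang 0.3
shift after turn, tool axes [-0.0005 -0.0021 -0.0035]
```

View pics/t3.png

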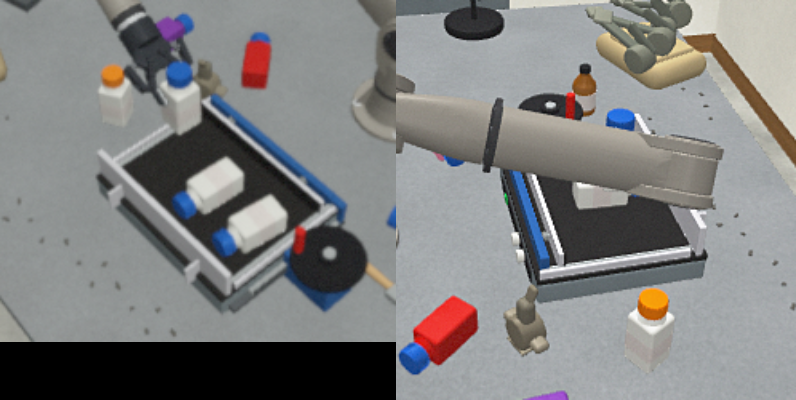

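The bottle hangs upright (left panel, cap near (179,77)). Lower it to the deck.

```bash
python3 -m handwheel '[[[-0.0216,0,0.0126],[0,0,0]],[[-0.0216,0,0.0126],[0,0,0]],[[-0.0216,0,0.0126],[0,0,0]],[[-0.0216,0,0.0126],[0,0,0]],[[-0.0173,0,0.0101],[0,0,0]],[[0,0,0],[0,0,0]],[[0,0,0],[0,0,0]]]'; python3 -m handwheel '[[[-0.003,0,0.0018],[0,0,0]],[[-0.003,0,0.0018],[0,0,0]],[[0,0,0],[0,0,0]]]'; python3 -m handwheel '[[[-0.003,0,0.0018],[0,0,0]],[[-0.001,0,0.0006],[0,0,0]],[[0,0,0],[0,0,0]]]'
```

```text
clock: 11.5
tcp_pos: [0.5121, -0.1473, 0.1482]
orientation: [-0.353, 0.614, 0.611, 0.354]
contact_force: [0.6, 1.1, -4.7]
gripper_width: 0.0593
finger_force: 66.8
clock: 11.8
tcp_pos: [0.5124, -0.1477, 0.1413]
orientation: [-0.352, 0.614, 0.611, 0.354]
contact_force: [0.7, -0.6, -2.9]
gripper_width: 0.0592
finger_force: 66.9
clock: 12.1
tcp_pos: [0.5124, -0.1479, 0.1411]
orientation: [-0.353, 0.613, 0.611, 0.356]
contact_force: [-2.3, -7.4, 10.9]
gripper_width: 0.0595
finger_force: 68.6
```

Contact with the deck. Release and back off along the tool axis.

```bash
python3 -m handwheel '[[[0,0,0],[0,0,0]],[[0,0,0],[0,0,0]],[[0,0,0],[0,0,0]],[[0,0,0],[0,0,0]],[[0,0,-0.02],[0,0,0]],[[0,0,-0.03],[0,0,0]],[[0,0,-0.03],[0,0,0]],[[0.04,0,-0.02],[0,0,0]],[[0.045,0,-0.02],[0,0,0]],[[0.045,0,-0.02],[0,0,0]],[[0,0,0],[0,0,0]]]' 100; python3 go.py .51 -.15 .32 0 0; python3 -c "
from h import *
S=cam('scene');D=cam('side')
for l in ['bottle1']:
  a=manip.spot_in('scene',l);b=manip.spot_in('side',l)
  print([np.round(x['extent']) for x in a],[np.round(x['extent']) for x in b])
print(proj(S,[.51,-.148,.2]),proj(D,[.51,-.148,.2]))
"
```

```text
clock: 13.2
tcp_pos: [0.5137, -0.201, 0.3271]
orientation: [-0.349, 0.611, 0.615, 0.357]
contact_force: [-0.2, 0.5, 0.2]
gripper_width: 0.0853
finger_force: 0.0
shift [ 0.0195 -0.0038  0.0476] len 0.052 turn [-46.12 -47.15  81.26] ang 104.7
shift after turn, tool axes [-0.0037 -0.051   0.0071]
[array([265., 122.,  17.,  26.]), array([248., 210.,  42.,  32.]), array([210., 104.,  27.,  32.]), array([216., 160.,  27.,  36.]), array([181., 136.,  25.,  35.]), array([226., 190.,  39.,  33.]), array([346., 212.,  42.,  35.])] [array([202., 327.,  58.,  36.]), array([153., 263.,  46.,  51.]), array([261., 188.,  47.,  21.]), array([273., 195.,  24.,  38.])]
[[231.075334   165.72947621]] [[286.19218699 194.11870281]]
```

```bash
cat > cap.py <<'E'
# cap.py z [orange]: cap top centres at height z from the wrist camera
from h import *
import sys
z=float(sys.argv[1]); d=cam("wrist"); hsv=cv2.cvtColor(d["color"],cv2.COLOR_RGB2HSV)
lo,hi=((5,150,120),(20,255,255)) if len(sys.argv)>2 else ((105,150,60),(125,255,255))
m=cv2.inRange(hsv,lo,hi); n,_,st,ce=cv2.connectedComponentsWithStats(m)
for i in range(1,n):
    if st[i,4]>250:
        mi=(_==i).astype(np.uint8); c,=cv2.findContours(mi,0,2)[0][:1]
        (ex,ey),(w,h),an=cv2.fitEllipse(c)
        print("px",np.round(ce[i]),"box",st[i,:4],"xy",np.round(onz(d,ce[i],z)[:2],4))
E
python3 -m handwheel '[[[0,0,0],[-3.55,-3.63,6.25]],[[0,0,0],[-3.55,-3.63,6.25]],[[0,0,0],[-3.55,-3.63,6.25]],[[0,0,0],[-3.55,-3.63,6.25]],[[0,0,0],[-3.55,-3.63,6.25]],[[0,0,0],[-3.55,-3.63,6.25]],[[0,0,0],[-3.55,-3.63,6.25]],[[0,0,0],[-3.55,-3.63,6.25]],[[0,0,0],[-3.55,-3.63,6.25]],[[0,0,0],[-3.55,-3.63,6.25]],[[0,0,0],[-3.55,-3.63,6.25]],[[0,0,0],[-3.55,-3.63,6.25]]]'
python3 -m handwheel '[[[0,0,0],[-3.55,-3.63,6.25]],[[0,0,0],[0,0,0]],[[0,0,0],[0,0,0]],[[0,0,0],[0,0,0]]]' >/dev/null; python3 st.py; python3 go.py .512 -.147 .30 0 0;python3 cap.py .216
```

```text
clock: 14.6
tcp_pos: [0.5106, -0.2038, 0.3171]
orientation: [-0.031, 0.998, 0.05, 0.022]
contact_force: [0.5, 0.2, -0.6]
gripper_width: 0.0855
finger_force: 0.0
15.0 [ 0.5108 -0.2051  0.3173] axes x,y,z cols
 [[ 1.    -0.004 -0.015]
 [-0.004 -1.     0.002]
 [-0.015 -0.002 -1.   ]] 
F [0.4 0.6 0. ] q [ 0.8   0.36 -0.64  1.32  0.21  1.54 -1.4 ] w 0.0854 0.0
shift [ 0.0013 -0.0581  0.0174] len 0.061 turn [-0.09  0.88 -0.23] ang 0.9
shift after turn, tool axes [ 0.0012 -0.0581  0.0173]
px [87. 87.] box [61 73 53 30] xy [ 0.5891 -0.0905]
px [ 5. 99.] box [ 0 86 12 26] xy [ 0.5836 -0.0264]
px [174. 189.] box [140 156  68  68] xy [ 0.5144 -0.148 ]
px [211. 283.] box [151 270 119  25] xy [ 0.4352 -0.1731]
px [ 43. 285.] box [  0 275  98  22] xy [ 0.4303 -0.028 ]
```

```bash
python3 -m handwheel '[[[0.001,-0.029,0],[0,0.4,0]],[[0.001,-0.028,0.01],[0,0.4,0]],[[0,0,0.03],[0,0,0]],[[0,0,0.03],[0,0,0]],[[0,0,0.03],[0,0,0]],[[0,0,0.024],[0,0,0]],[[0,0,0],[0,0,0]],[[0,0,0],[0,0,0]]]' >/dev/null; python3 st.py; python3 -m handwheel '[[[0,0,0],[0,0,0]],[[0,0,0],[0,0,0]],[[0,0,0],[0,0,0]],[[0,0,0],[0,0,0]],[[0,0,0],[0,0,0]],[[0,0,0],[0,0,0]]]' 0 50
```

```text
15.85 [ 0.5136 -0.1476  0.1947] axes x,y,z cols
 [[ 1.    -0.005  0.   ]
 [-0.005 -1.     0.001]
 [ 0.    -0.001 -1.   ]] 
F [0.2 0.6 0.7] q [ 0.74  0.38 -0.65  1.61  0.24  1.24 -1.53] w 0.0856 0.0
clock: 16.45
tcp_pos: [0.5149, -0.1461, 0.1961]
orientation: [0.0, 1.0, -0.001, 0.002]
contact_force: [-1.1, 0.8, 6.2]
gripper_width: 0.0467
finger_force: 52.1
```

```bash
python3 -m handwheel '[[[0,0,-0.012],[0,0,0]],[[0.02,0.008,0],[0,0,-0.9]],[[0.02,0.008,0],[0,0,-0.9]],[[0.02,0.008,0],[0,0,0]],[[0.02,0.008,0],[0,0,0]],[[0.012,0,0],[0,0,0]],[[0,0,0],[0,0,0]]]'; python3 -m handwheel '[[[0.004,0,0],[0,0,0]],[[0.004,0,0],[0,0,0]],[[0,0,0],[0,0,0]]]';python3 -m handwheel '[[[0.004,0,0],[0,0,0]],[[0.003,0,0],[0,0,0]],[[0,0,0],[0,0,0]]]'
```

```text
clock: 17.15
tcp_pos: [0.6069, -0.1764, 0.2048]
orientation: [-0.001, 1.0, 0.015, -0.001]
contact_force: [-0.8, 0.2, -4.0]
gripper_width: 0.0463
finger_force: 52.4
clock: 17.45
tcp_pos: [0.6144, -0.1762, 0.2064]
orientation: [-0.0, 1.0, 0.015, 0.0]
contact_force: [-0.7, -0.0, -5.2]
gripper_width: 0.0465
finger_force: 52.4
clock: 17.75
tcp_pos: [0.6218, -0.176, 0.2065]
orientation: [-0.0, 1.0, 0.015, 0.0]
contact_force: [-0.4, 0.6, -4.9]
gripper_width: 0.0466
finger_force: 52.5
```

```bash
for i in 1 2; do python3 -m handwheel '[[[0.002,0,0],[0,0,0]],[[0.002,0,0],[0,0,0]],[[0,0,0],[0,0,0]]]' | egrep 'tcp|force'; done
```

```text
tcp_pos: [0.6244, -0.1762, 0.2063]
contact_force: [-3.3, -0.0, -1.5]
finger_force: 52.6
tcp_pos: [0.6261, -0.1762, 0.2062]
contact_force: [-8.0, -0.8, 1.1]
finger_force: 53.1
```

Fence contact. Ease back 1.5 mm, set down and release.

```bash
python3 -m handwheel '[[[-0.0015,0,0],[0,0,0]],[[0,0,0.005],[0,0,0]],[[0,0,0.005],[0,0,0]],[[0,0,0.002],[0,0,0]],[[0,0,0],[0,0,0]]]';  python3 -m handwheel '[[[0,0,0],[0,0,0]],[[0,0,0],[0,0,0]],[[0,0,0],[0,0,0]],[[0,0,0],[0,0,0]],[[0,0,-0.02],[0,0,0]],[[0,0,-0.04],[0,0,0]],[[0,0,-0.04],[0,0,0]],[[0,0,-0.02],[0,0,0]],[[0,0,0],[0,0,0]]]' 100; python3 go.py .5265 -.034 .22 0 -30; python3 -c "
from h import *
d=cam('wrist'); cv2.imwrite('pics/w4.png',d['color'][:,:,::-1])"
```

```text
clock: 18.85
tcp_pos: [0.6253, -0.1763, 0.1968]
orientation: [0.0, 1.0, 0.014, -0.002]
contact_force: [-10.2, 0.0, 7.4]
gripper_width: 0.0469
finger_force: 53.7
clock: 19.75
tcp_pos: [0.63, -0.1757, 0.3189]
orientation: [0.0, 1.0, 0.014, 0.005]
contact_force: [-0.1, -0.1, -0.1]
gripper_width: 0.0853
finger_force: 0.0
shift [-0.1003 -0.1447  0.0979] len 0.201 turn [  0.46 -30.53   1.6 ] ang 30.6
shift after turn, tool axes [-0.0402 -0.1417  0.1374]
```

View pics/w4.png

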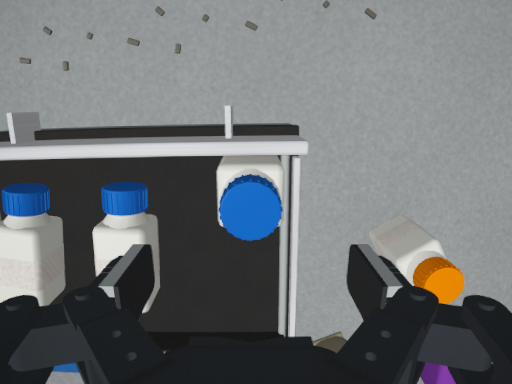

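Bottle A stands flat at the fence (cap at (250,208)). B (125,240) and C (30,245) are still lying and undisturbed. Now B, the same way.

```bash
python3 -m handwheel '[[[-0.02,-0.029,0],[0,0,0]],[[-0.02,-0.029,0],[0,0,0]],[[-0.02,-0.029,0.02],[0,0,0]],[[-0.02,-0.029,0.03],[0,0,0]],[[-0.02,-0.029,0.04],[0,0,0]],[[0,0,0],[0.1,-7.6,0.4]],[[0,0,0],[0.1,-7.6,0.4]],[[0,0,0],[0.1,-7.6,0.4]],[[0,0,0],[0.1,-7.6,0.4]],[[0,0,0],[0,0,0]],[[0,0,0],[0,0,0]]]' >/dev/null; python3 go.py .529 -.034 .0975 0 -30
```

```text
shift [ 0.0684 -0.0014  0.107 ] len 0.127 turn [-0.01  0.59  0.08] ang 0.6
shift after turn, tool axes [ 0.0673 -0.0015  0.1077]
```

```bash
python3 -m handwheel '[[[0.0137,0,0.0214],[0,0.6,0]],[[0.0137,-0.001,0.0214],[0,0,0]],[[0.0137,0,0.0214],[0,0,0]],[[0.0137,0,0.0214],[0,0,0]],[[0.0137,0,0.0214],[0,0,0]],[[0,0,0],[0,0,0]],[[0,0,0],[0,0,0]]]' >/dev/null; python3 st.py; python3 -m handwheel '[[[0,0,0],[0,0,0]],[[0,0,0],[0,0,0]],[[0,0,0],[0,0,0]],[[0,0,0],[0,0,0]],[[0,0,0],[0,0,0]],[[0,0,0],[0,0,0]]]' 0 60;  python3 -m handwheel '[[[-0.015,0,-0.026],[0,0,0]],[[-0.015,0,-0.026],[0,0,0]],[[-0.02,0,-0.035],[0,0,0]],[[-0.02,0,-0.035],[0,0,0]],[[-0.02,0,-0.035],[0,0,0]],[[0,0,0],[0,0,0]]]'; python3 go.py .51 -.03 .27 90 60
```

```text
21.6 [ 0.5309 -0.035   0.1024] axes x,y,z cols
 [[ 0.869  0.    -0.494]
 [-0.    -1.    -0.001]
 [-0.494  0.001 -0.869]] 
F [ 0.3 -0.6  0.3] q [ 0.33  0.84 -0.58  1.22  0.33  1.71 -1.81] w 0.0857 0.0
clock: 22.2
tcp_pos: [0.5326, -0.0342, 0.1025]
orientation: [-0.0, 0.967, 0.0, -0.255]
contact_force: [1.4, 0.1, 6.5]
gripper_width: 0.0592
finger_force: 65.9
clock: 22.8
tcp_pos: [0.5331, -0.0369, 0.2822]
orientation: [0.003, 0.968, -0.003, -0.252]
contact_force: [-0.4, 0.2, -3.0]
gripper_width: 0.0593
finger_force: 66.2
shift [-0.0143 -0.0068  0.0219] len 0.027 turn [ 26.44  68.84 -94.58] ang 119.9
shift after turn, tool axes [-0.0071 -0.0231  0.012 ]
```

```bash
python3 -m handwheel '[[[-0.002,-0.001,0],[1.76,4.59,-6.3]],[[-0.002,-0.001,0],[1.76,4.59,-6.3]],[[-0.002,-0.001,0],[1.76,4.59,-6.3]],[[-0.002,0,0],[1.76,4.59,-6.3]],[[0,0,0],[1.76,4.59,-6.3]],[[0,0,0],[1.76,4.59,-6.3]],[[0,0,0],[1.76,4.59,-6.3]],[[0,0,0],[1.76,4.59,-6.3]],[[0,0,0],[1.76,4.59,-6.3]],[[0,0,0],[1.76,4.59,-6.3]],[[0,0,0],[1.76,4.59,-6.3]],[[0,0,0],[0,0,0]]]' >/dev/null; python3 st.py;python3 go.py .51 -.03 .27 90 60
```

```text
24.0 [ 0.5213 -0.0372  0.276 ] axes x,y,z cols
 [[ 0.45   0.893  0.034]
 [ 0.664 -0.36   0.655]
 [ 0.597 -0.272 -0.755]] 
F [-1.1 -1.3 -5.4] q [ 1.    0.51 -0.79  1.49 -0.35  1.43 -0.16] w 0.0592 66.1
shift [-0.0039 -0.0111  0.0088] len 0.015 turn [  6.33  18.23 -26.17] ang 32.5
shift after turn, tool axes [-0.0016 -0.0113  0.0092]
```

```bash
python3 -m handwheel '[[[0,-0.003,0.002],[1.58,4.56,-6.54]],[[0,-0.003,0.002],[1.58,4.56,-6.54]],[[0,-0.003,0.002],[1.58,4.56,-6.54]],[[0,-0.003,0.002],[1.58,4.56,-6.54]],[[0,0,0],[0,0,0]],[[0,0,0],[0,0,0]]]'; python3 go.py .51 -.03 .15 90 60
```

```text
clock: 24.6
tcp_pos: [0.5123, -0.0241, 0.2769]
orientation: [-0.353, 0.61, 0.615, 0.354]
contact_force: [-0.1, 0.4, -3.8]
gripper_width: 0.0594
finger_force: 66.2
shift [-0.1127 -0.0029  0.0585] len 0.127 turn [-0.09  0.06  0.35] ang 0.4
shift after turn, tool axes [-0.1128 -0.0023  0.0583]
```

```bash
python3 -m handwheel '[[[-0.0216,0,0.0123],[0,0,0]],[[-0.0216,0,0.0123],[0,0,0]],[[-0.0216,0,0.0123],[0,0,0]],[[-0.0216,0,0.0123],[0,0,0]],[[-0.0216,0,0.0123],[0,0,0]],[[0,0,0],[0,0,0]],[[0,0,0],[0,0,0]]]' | egrep 'tcp|contact'; for i in 1 2; do python3 -m handwheel '[[[-0.0025,0,0.0014],[0,0,0]],[[0,0,0],[0,0,0]],[[0,0,0],[0,0,0]]]'| egrep 'tcp|contact'; done
```

```text
tcp_pos: [0.514, -0.0246, 0.1547]
contact_force: [0.7, -0.5, -3.1]
tcp_pos: [0.5138, -0.0254, 0.1509]
contact_force: [-0.7, 0.3, -3.0]
tcp_pos: [0.5133, -0.0254, 0.1471]
contact_force: [0.8, -0.9, -3.2]
```

```bash
for i in 1 2; do python3 -m handwheel '[[[-0.0025,0,0.0014],[0,0,0]],[[0,0,0],[0,0,0]],[[0,0,0],[0,0,0]]]'| egrep 'tcp|contact'; done
```

```text
tcp_pos: [0.5133, -0.0254, 0.1442]
contact_force: [0.7, -0.2, -3.8]
tcp_pos: [0.5134, -0.0254, 0.1413]
contact_force: [-0.3, -0.9, -4.2]
```

```bash
for i in 1 2; do python3 -m handwheel '[[[-0.0016,0,0.0009],[0,0,0]],[[0,0,0],[0,0,0]],[[0,0,0],[0,0,0]]]'| egrep 'tcp|contact'; done
```

```text
tcp_pos: [0.5136, -0.0254, 0.1406]
contact_force: [-1.6, -3.3, 2.7]
tcp_pos: [0.5136, -0.0256, 0.1405]
contact_force: [-4.8, -6.6, 8.4]
```

Deck contact. Release, back off and turn tool-down.

```bash
python3 -m handwheel '[[[0,0,0],[0,0,0]],[[0,0,0],[0,0,0]],[[0,0,0],[0,0,0]],[[0,0,0],[0,0,0]],[[0,0,-0.02],[0,0,0]],[[0,0,-0.03],[0,0,0]],[[0,0,-0.03],[0,0,0]],[[0.04,0,-0.02],[0,0,0]],[[0.045,0,-0.02],[0,0,0]],[[0.045,0,-0.02],[0,0,0]],[[0,0,0],[0,0,0]]]' 100 >/dev/null; python3 -m handwheel '[[[0,0,0],[-3.87,-3.87,6.72]],[[0,0,0],[-3.87,-3.87,6.72]],[[0,0,0],[-3.87,-3.87,6.72]],[[0,0,0],[-3.87,-3.87,6.72]],[[0,0,0],[-3.87,-3.87,6.72]],[[0,0,0],[-3.87,-3.87,6.72]],[[0,0,0],[-3.87,-3.87,6.72]],[[0,0,0],[-3.87,-3.87,6.72]],[[0,0,0],[-3.87,-3.87,6.72]],[[0,0,0],[-3.87,-3.87,6.72]],[[0,0,0],[-3.87,-3.87,6.72]],[[0,0,0],[-3.87,-3.87,6.72]]]' >/dev/null
python3 -m handwheel '[[[0,0,0],[0,0,0]],[[0,0,0],[0,0,0]],[[0,0,0],[0,0,0]]]' >/dev/null; python3 go.py .5136 -.025 .194 0 0;python3 cap.py .216
```

```text
shift [ 0.0011 -0.0566  0.1265] len 0.139 turn [-0.77 -0.99  1.27] ang 1.8
shift after turn, tool axes [ 0.002  -0.0583  0.1257]
px [383.  54.] box [346  17  75  74] xy [ 0.6167 -0.1726]
px [96. 96.] box [72 81 50 31] xy [0.5843 0.031 ]
px [176. 191.] box [143 159  67  66] xy [ 0.5145 -0.0259]
px [ 36. 191.] box [  7 161  49  68] xy [0.512  0.0875]
px [ 64. 288.] box [ 48 276  45  24] xy [0.4268 0.0753]
px [249. 291.] box [147 279 206  24] xy [ 0.4314 -0.0827]
```

```bash
python3 -m handwheel '[[[0,-0.029,0],[-0.4,-0.5,0.6]],[[0.001,-0.029,0.01],[-0.4,-0.5,0.6]],[[0,0,0.03],[0,0,0]],[[0,0,0.03],[0,0,0]],[[0,0,0.03],[0,0,0]],[[0,0,0.024],[0,0,0]],[[0,0,0],[0,0,0]],[[0,0,0],[0,0,0]]]' >/dev/null; python3 st.py; python3 -m handwheel '[[[0,0,0],[0,0,0]],[[0,0,0],[0,0,0]],[[0,0,0],[0,0,0]],[[0,0,0],[0,0,0]],[[0,0,0],[0,0,0]],[[0,0,0],[0,0,0]]]' 0 50
```

```text
30.55 [ 0.5123 -0.0252  0.1973] axes x,y,z cols
 [[ 1.    -0.     0.001]
 [-0.    -1.    -0.001]
 [ 0.001  0.001 -1.   ]] 
F [ 0.6 -0.1  0.7] q [ 0.53  0.33 -0.66  1.66  0.22  1.22 -1.75] w 0.0855 0.0
clock: 31.15
tcp_pos: [0.5137, -0.0237, 0.1985]
orientation: [0.001, 1.0, 0.001, 0.002]
contact_force: [0.5, 0.3, 4.9]
gripper_width: 0.0467
finger_force: 52.4
```

```bash
python3 -m handwheel '[[[0,0,-0.012],[0,0,0]],[[0.0195,-0.0054,0],[0,0,-0.75]],[[0.0195,-0.0054,0],[0,0,-0.75]],[[0.0195,-0.0054,0],[0,0,0]],[[0.0195,-0.0054,0],[0,0,0]],[[0.0195,-0.0054,0],[0,0,0]],[[0,0,0],[0,0,0]],[[0,0,0],[0,0,0]]]'| egrep 'tcp|contact'; for i in 1 2 3; do python3 -m handwheel '[[[0.002,0,0],[0,0,0]],[[0.0015,0,0],[0,0,0]],[[0,0,0],[0,0,0]]]'| egrep 'tcp|contact';done
```

```text
tcp_pos: [0.6084, 0.0051, 0.2078]
contact_force: [-0.0, 1.2, -3.8]
tcp_pos: [0.6126, 0.0046, 0.209]
contact_force: [0.7, 0.4, -4.3]
tcp_pos: [0.6154, 0.005, 0.2088]
contact_force: [-3.2, -0.8, -1.0]
tcp_pos: [0.6171, 0.0052, 0.2086]
contact_force: [-7.2, -1.1, 1.7]
```

```bash
python3 -m handwheel '[[[-0.001,0,0],[0,0,0]],[[0,0,0.005],[0,0,0]],[[0,0,0.005],[0,0,0]],[[0,0,0.002],[0,0,0]],[[0,0,0],[0,0,0]]]'| egrep 'tcp|contact';  python3 -m handwheel '[[[0,0,0],[0,0,0]],[[0,0,0],[0,0,0]],[[0,0,0],[0,0,0]],[[0,0,0],[0,0,0]],[[0,0,-0.02],[0,0,0]],[[0,0,-0.04],[0,0,0]],[[0,0,-0.04],[0,0,0]],[[0,0,-0.02],[0,0,0]],[[0,0,0],[0,0,0]]]' 100 >/dev/null; python3 cap.py .216; python3 go.py .527 .084 .22 -7 -30
```

```text
tcp_pos: [0.6165, 0.0058, 0.1993]
contact_force: [-10.2, -1.0, 9.0]
px [469. 200.] box [434 170  70  63] xy [ 0.6216 -0.1676]
px [251. 205.] box [220 172  63  66] xy [0.6135 0.0055]
px [179. 195.] box [156 179  47  34] xy [0.6194 0.0605]
px [ 96. 245.] box [ 57 232  65  38] xy [0.576  0.1299]
shift [-0.0911 -0.0807  0.098 ] len 0.156 turn [  2.26 -30.21   8.41] ang 31.4
shift after turn, tool axes [-0.0388 -0.0662  0.1361]
```

```bash
python3 -m handwheel '[[[-0.03,-0.02,0],[0,0,0]],[[-0.03,-0.02,0],[0,0,0]],[[-0.031,-0.021,0.02],[0,0,0]],[[0,-0.021,0.04],[0,0,0]],[[0,0,0.038],[0,0,0]],[[0,0,0],[0.57,-7.55,2.1]],[[0,0,0],[0.57,-7.55,2.1]],[[0,0,0],[0.57,-7.55,2.1]],[[0,0,0],[0.57,-7.55,2.1]],[[0,0,0],[0,0,0]],[[0,0,0],[0,0,0]]]' >/dev/null; python3 go.py .527 .087 .100 -7 -30
```

```text
shift [ 0.0604 -0.0027  0.0995] len 0.116 turn [ 0.07  0.41 -0.  ] ang 0.4
shift after turn, tool axes [ 0.0597 -0.0026  0.0999]
```

```bash
python3 -m handwheel '[[[0.0121,-0.0026,0.02],[0,0.4,0]],[[0.0121,0,0.02],[0,0,0]],[[0.0121,0,0.02],[0,0,0]],[[0.0121,0,0.02],[0,0,0]],[[0.0121,0,0.02],[0,0,0]],[[0,0,0],[0,0,0]],[[0,0,0],[0,0,0]]]' >/dev/null; python3 st.py; python3 -m handwheel '[[[0,0,0],[0,0,0]],[[0,0,0],[0,0,0]],[[0,0,0],[0,0,0]],[[0,0,0],[0,0,0]],[[0,0,0],[0,0,0]],[[0,0,0],[0,0,0]]]' 0 60;  python3 -m handwheel '[[[-0.015,0,-0.026],[0,0,0]],[[-0.015,0,-0.026],[0,0,0]],[[-0.02,0,-0.035],[0,0,0]],[[-0.02,0,-0.035],[0,0,0]],[[-0.02,0,-0.035],[0,0,0]],[[0,0,0],[0,0,0]]]'; python3 go.py .50 .09 .28 90 60
```

```text
36.1 [0.5281 0.0873 0.1042] axes x,y,z cols
 [[ 0.863 -0.121 -0.491]
 [-0.105 -0.993  0.059]
 [-0.495  0.    -0.869]] 
F [0.3 0.  0.6] q [ 0.2   0.84 -0.59  1.23  0.21  1.66 -2.05] w 0.0854 0.0
clock: 36.7
tcp_pos: [0.53, 0.0883, 0.1044]
orientation: [-0.017, 0.965, -0.059, -0.255]
contact_force: [1.5, 1.0, 6.1]
gripper_width: 0.0592
finger_force: 66.5
clock: 37.3
tcp_pos: [0.5302, 0.0883, 0.2886]
orientation: [-0.017, 0.966, -0.059, -0.251]
contact_force: [-0.6, 0.2, -2.4]
gripper_width: 0.0592
finger_force: 66.2
shift [-0.0222  0.002   0.0222] len 0.031 turn [  27.75   65.11 -101.31] ang 123.6
shift after turn, tool axes [-0.0066 -0.0302  0.0058]
```

```bash
python3 -m handwheel '[[[-0.005,0,-0.002],[1.85,4.34,-6.75]],[[-0.005,0,-0.002],[1.85,4.34,-6.75]],[[-0.005,0,0],[1.85,4.34,-6.75]],[[-0.002,0,0],[1.85,4.34,-6.75]],[[0,0,0],[1.85,4.34,-6.75]],[[0,0,0],[1.85,4.34,-6.75]],[[0,0,0],[1.85,4.34,-6.75]],[[0,0,0],[1.85,4.34,-6.75]],[[0,0,0],[1.85,4.34,-6.75]],[[0,0,0],[1.85,4.34,-6.75]],[[0,0,0],[1.85,4.34,-6.75]],[[0,0,0],[0,0,0]]]' >/dev/null; python3 st.py;python3 go.py .50 .09 .28 90 60
```

```text
38.5 [0.5137 0.0816 0.2889] axes x,y,z cols
 [[ 0.48   0.876  0.043]
 [ 0.646 -0.386  0.658]
 [ 0.593 -0.289 -0.751]] 
F [-0.7 -0.3 -4.7] q [ 1.07  0.51 -1.14  1.62 -0.27  1.24 -0.44] w 0.0593 66.2
shift [-0.0064 -0.0126  0.0117] len 0.018 turn [  7.08  17.76 -28.06] ang 34.0
shift after turn, tool axes [-0.0035 -0.0137  0.0118]
```

```bash
python3 -m handwheel '[[[-0.001,-0.003,0.003],[1.77,4.44,-7]],[[-0.001,-0.003,0.003],[1.77,4.44,-7]],[[-0.001,-0.003,0.003],[1.77,4.44,-7]],[[-0.001,-0.003,0.003],[1.77,4.44,-7]],[[0,0,0],[0,0,0]],[[0,0,0],[0,0,0]],[[0,0,0],[0,0,0]]]'; python3 st.py; python3 go.py .50 .09 .152 90 60
```

```text
clock: 39.2
tcp_pos: [0.5029, 0.0967, 0.2856]
orientation: [-0.352, 0.61, 0.615, 0.354]
contact_force: [0.1, -0.5, -3.2]
gripper_width: 0.0595
finger_force: 66.3
39.2 [0.5029 0.0967 0.2856] axes x,y,z cols
 [[-0.008  1.    -0.002]
 [ 0.501  0.006  0.865]
 [ 0.865  0.006 -0.501]] 
F [ 0.1 -0.5 -3.2] q [ 1.16  0.76 -1.23  1.68 -0.37  1.22  0.17] w 0.0595 66.3
shift [-0.119  -0.0037  0.0611] len 0.134 turn [-0.11  0.06  0.46] ang 0.5
shift after turn, tool axes [-0.1191 -0.0029  0.061 ]
```

```bash
python3 -m handwheel '[[[-0.0225,0,0.0125],[0,0,0]],[[-0.0225,0,0.0125],[0,0,0]],[[-0.0225,0,0.0125],[0,0,0]],[[-0.0225,0,0.0125],[0,0,0]],[[-0.0225,0,0.0125],[0,0,0]],[[0,0,0],[0,0,0]],[[0,0,0],[0,0,0]]]' | egrep 'tcp|contact|orient'; for i in 1 2; do python3 -m handwheel '[[[-0.0025,0,0.0014],[0,0,0]],[[0,0,0],[0,0,0]],[[0,0,0],[0,0,0]]]'| egrep 'tcp|contact'; done
```

```text
tcp_pos: [0.5043, 0.0941, 0.1577]
orientation: [-0.353, 0.609, 0.615, 0.355]
contact_force: [0.4, 0.0, -3.0]
tcp_pos: [0.5042, 0.0936, 0.154]
contact_force: [-0.2, 0.6, -3.1]
tcp_pos: [0.5037, 0.0935, 0.1503]
contact_force: [-0.6, 0.4, -3.6]
```

```bash
for i in 1 2 3; do python3 -m handwheel '[[[-0.0018,0,0.001],[0,0,0]],[[0,0,0],[0,0,0]],[[0,0,0],[0,0,0]]]'| egrep 'tcp|contact'; done
```

```text
tcp_pos: [0.5037, 0.0936, 0.1482]
contact_force: [-0.0, 0.6, -3.8]
tcp_pos: [0.5037, 0.0935, 0.1461]
contact_force: [0.7, -0.5, -3.0]
tcp_pos: [0.5037, 0.0935, 0.1441]
contact_force: [0.1, 0.4, -2.6]
```

```bash
for i in 1 2; do python3 -m handwheel '[[[-0.0018,0,0.001],[0,0,0]],[[0,0,0],[0,0,0]],[[0,0,0],[0,0,0]]]'| egrep 'tcp|contact'; done
```

```text
tcp_pos: [0.504, 0.0936, 0.1434]
contact_force: [-1.6, -4.5, 4.5]
tcp_pos: [0.5042, 0.0937, 0.1432]
contact_force: [-3.3, -8.7, 12.1]
```

```bash
python3 -m handwheel '[[[0,0,0],[0,0,0]],[[0,0,0],[0,0,0]],[[0,0,0],[0,0,0]],[[0,0,0],[0,0,0]],[[0,0,-0.02],[0,0,0]],[[0,0,-0.03],[0,0,0]],[[0,0,-0.03],[0,0,0]],[[0.04,0,-0.02],[0,0,0]],[[0.045,0,-0.02],[0,0,0]],[[0.045,0,-0.02],[0,0,0]],[[0,0,0],[0,0,0]]]' 100 >/dev/null; python3 -m handwheel '[[[0,0,0],[-3.87,-3.87,6.72]],[[0,0,0],[-3.87,-3.87,6.72]],[[0,0,0],[-3.87,-3.87,6.72]],[[0,0,0],[-3.87,-3.87,6.72]],[[0,0,0],[-3.87,-3.87,6.72]],[[0,0,0],[-3.87,-3.87,6.72]],[[0,0,0],[-3.87,-3.87,6.72]],[[0,0,0],[-3.87,-3.87,6.72]],[[0,0,0],[-3.87,-3.87,6.72]],[[0,0,0],[-3.87,-3.87,6.72]],[[0,0,0],[-3.87,-3.87,6.72]],[[0,0,0],[-3.87,-3.87,6.72]]]' >/dev/null
python3 -m handwheel '[[[0,0,0],[0,0,0]],[[0,0,0],[0,0,0]],[[0,0,0],[0,0,0]]]' >/dev/null; python3 go.py .504 .094 .194 0 0;python3 cap.py .216
```

```text
shift [ 0.001  -0.0553  0.1292] len 0.141 turn [-1.35 -1.31  2.2 ] ang 2.9
shift after turn, tool axes [ 0.0017 -0.0584  0.1278]
px [302.  49.] box [268  12  71  75] xy [0.6098 0.0061]
px [504.  63.] box [494  34  18  58] xy [ 0.6111 -0.1432]
px [164. 187.] box [110 154  99  70] xy [0.507  0.1041]
px [254. 288.] box [150 276 203  24] xy [0.4247 0.032 ]
px [440. 286.] box [411 277  53  22] xy [ 0.4323 -0.1239]
```

```bash
python3 -m handwheel '[[[0,-0.029,0],[-0.7,-0.65,1.1]],[[0.0015,-0.029,0.01],[-0.7,-0.65,1.1]],[[0,0,0.03],[0,0,0]],[[0,0,0.03],[0,0,0]],[[0,0,0.03],[0,0,0]],[[0,0,0.026],[0,0,0]],[[0,0,0],[0,0,0]],[[0,0,0],[0,0,0]]]' >/dev/null; python3 st.py; python3 -m handwheel '[[[0,0,0],[0,0,0]],[[0,0,0],[0,0,0]],[[0,0,0],[0,0,0]],[[0,0,0],[0,0,0]],[[0,0,0],[0,0,0]],[[0,0,0],[0,0,0]]]' 0 50
```

```text
45.45 [0.5028 0.0936 0.1978] axes x,y,z cols
 [[ 1.    -0.002  0.001]
 [-0.002 -1.    -0.001]
 [ 0.001  0.001 -1.   ]] 
F [0.9 0.4 1.3] q [ 0.47  0.39 -0.9   1.66  0.32  1.25 -2.07] w 0.0851 0.0
clock: 46.05
tcp_pos: [0.5037, 0.0958, 0.199]
orientation: [0.0, 1.0, 0.0, 0.002]
contact_force: [-0.4, 1.1, 6.3]
gripper_width: 0.0466
finger_force: 51.5
```

```bash
python3 -m handwheel '[[[0,0,-0.012],[0,0,0]],[[0.0202,0.001,0],[0,0,-0.75]],[[0.0202,0.001,0],[0,0,-0.75]],[[0.0202,0.001,0],[0,0,0]],[[0.0202,0.001,0],[0,0,0]],[[0.0202,0.001,0],[0,0,0]],[[0,0,0],[0,0,0]],[[0,0,0],[0,0,0]]]'| egrep 'tcp|contact'; for i in 1 2 3; do python3 -m handwheel '[[[0.002,0,0],[0,0,0]],[[0.002,0,0],[0,0,0]],[[0,0,0],[0,0,0]]]'| egrep 'tcp|contact';done
```

```text
tcp_pos: [0.6031, 0.0916, 0.2085]
contact_force: [0.4, 0.0, -3.3]
tcp_pos: [0.6076, 0.0919, 0.2096]
contact_force: [0.5, -0.5, -4.5]
tcp_pos: [0.6107, 0.0922, 0.2093]
contact_force: [-2.1, -1.6, -1.4]
tcp_pos: [0.6136, 0.0925, 0.2093]
contact_force: [-6.0, -1.0, 0.3]
```

Fence contact. Set C down and release, then look for bottle4 with a fresh picture.

```bash
python3 -m handwheel '[[[-0.001,0,0],[0,0,0]],[[0,0,0.005],[0,0,0]],[[0,0,0.005],[0,0,0]],[[0,0,0.002],[0,0,0]],[[0,0,0],[0,0,0]]]'| egrep 'tcp|contact';  python3 -m handwheel '[[[0,0,0],[0,0,0]],[[0,0,0],[0,0,0]],[[0,0,0],[0,0,0]],[[0,0,0],[0,0,0]],[[0,0,-0.02],[0,0,0]],[[0,0,-0.04],[0,0,0]],[[0,0,-0.04],[0,0,0]],[[-0.03,0,-0.03],[0,0,0]],[[0,0,0],[0,0,0]]]' 100 >/dev/null; python3 go.py .43 -.36 .33 0 0; python3 -c "
from h import *
S=cam('scene');D=cam('side')
def cen(d):
  m=cv2.inRange(cv2.cvtColor(d['color'],cv2.COLOR_RGB2HSV),(8,190,180),(18,255,255)); n,_,st,ce=cv2.connectedComponentsWithStats(m); return [(st[i],ce[i]) for i in range(1,n) if st[i,4]>30]
a,b=cen(S),cen(D);print(a,b)
print([np.round(tri(S,x[1],D,y[1])[0],3) for x in a for y in b])"
```

```text
tcp_pos: [0.6129, 0.0932, 0.2]
contact_force: [-8.2, -0.8, 9.4]
shift [-0.1675  0.4496  0.0011] len 0.48 turn [-0.12 -0.56  1.65] ang 1.7
shift after turn, tool axes [-0.1545  0.4542  0.0036]
[(array([173, 184,  11,   9,  56], dtype=int32), array([178.91071429, 187.69642857]))] [(array([337, 258,  16,  17, 110], dtype=int32), array([346.74545455, 264.18181818]))]
[array([ 0.66 , -0.304,  0.04 ])]
```

The orange cap has moved and is now at height 0.04, so I need to look.

```bash
python3 -c "
from h import *
a=cam('scene')['color'][110:280,130:350]; b=cam('side')['color'][110:340,190:400]
a=cv2.resize(a,None,fx=1.9,fy=1.9);b=cv2.resize(b,None,fx=1.8,fy=1.8)
h=max(a.shape[0],b.shape[0]); p=lambda i:np.pad(i,((0,h-i.shape[0]),(0,0),(0,0)))
cv2.imwrite('pics/t5.png',np.hstack([p(a),p(b)])[:,:800,::-1])"
```

```text
(no output)
```

View pics/t5.png

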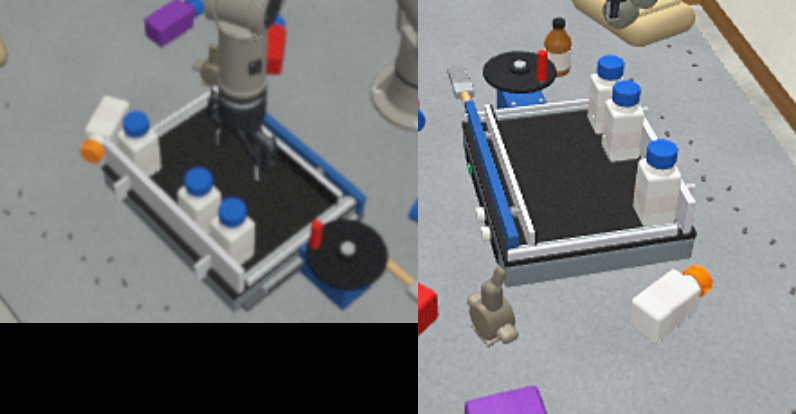

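Bottle4 was knocked over and now lies on the bench to the right of the shaker, its orange cap (side panel (697,281)) pointing forward. It can be stood up the same way. I'll go above it and measure.

```bash
python3 -m handwheel '[[[-0.014,0.045,-0.004],[0,0,0]],[[-0.014,0.045,-0.004],[0,0,0]],[[-0.014,0.045,-0.004],[0,0,0]],[[-0.014,0.045,-0.004],[0,0,0]],[[-0.014,0.045,-0.004],[0,0,0]],[[-0.014,0.045,-0.004],[0,0,0]],[[-0.014,0.045,-0.004],[0,0,0]],[[-0.014,0.045,0],[0,0,0]],[[-0.014,0.045,0],[0,0,0]],[[-0.014,0.04,0],[0,0,0]],[[0,0,0],[0,0,0]],[[0,0,0],[0,0,0]]]' ; python3 -c "
from h import *
d=cam('wrist'); cv2.imwrite('pics/w6.png',d['color'][:,:,::-1])"
```

```text
clock: 50.55
tcp_pos: [0.4555, -0.3588, 0.3532]
orientation: [-0.001, 1.0, 0.011, -0.001]
contact_force: [0.0, 0.8, -0.6]
gripper_width: 0.0851
finger_force: 0.0
```

View pics/w6.png

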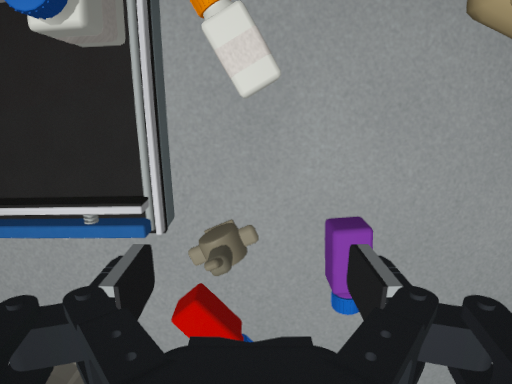

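The lying bottle4 has base corners at (245,97) and (280,71) and shoulders at about (204,27) and (238,3).

```bash
python3 -c "
from h import *
d=cam('wrist')
P=[onz(d,u,.06)[:2] for u in [(245,97),(280,71),(204,27),(238,3)]]
print(np.round(P,4)); b=(P[0]+P[1])/2; s=(P[2]+P[3])/2; v=s-b; yaw=np.degrees(np.arctan2(v[1],v[0])); print(b,s,np.linalg.norm(v),yaw,np.degrees(np.arctan2(*(P[0]-P[1])[::-1])), np.linalg.norm(P[0]-P[1]))
u=v/np.linalg.norm(v); print('grasp',b+.068*u)"
```

```text
[[ 0.5315 -0.3476]
 [ 0.5643 -0.3904]
 [ 0.6137 -0.2958]
 [ 0.642  -0.3366]]
[ 0.54790523 -0.36899504] [ 0.62783839 -0.31621326] 0.09578740339957392 33.43774375731046 127.4632898343493 0.05383537851868585
grasp [ 0.60465022 -0.33152496]
```

I'll pick bottle4 up with the tool straight down, lay it on the free middle of the deck, and then stand it like the others. That keeps the camera away from the fence end.

```bash
python3 go.py .599 -.335 .20 33.5 0
```

```text
shift [ 0.1424 -0.0163  0.1547] len 0.211 turn [-9.000e-02 -2.000e-02 -3.185e+01] ang 31.8
shift after turn, tool axes [0.1297 0.0611 0.1546]
```

```bash
python3 -m handwheel '[[[0.0285,-0.0033,0.031],[0,0,0]],[[0.0285,-0.0033,0.031],[0,0,0]],[[0.0285,-0.0033,0.031],[0,0,0]],[[0.0285,-0.0033,0.031],[0,0,0]],[[0.0285,-0.0033,0.031],[0,0,0]],[[0,0,0],[0,0,-8]],[[0,0,0],[0,0,-8]],[[0,0,0],[0,0,-8]],[[0,0,0],[0,0,-7.8]],[[0,0,0],[0,0,0]],[[0,0,0],[0,0,0]]]' 100 ; python3 go.py .599 -.335 .034 33.5 0; python3 cap.py .03 orange
```

```text
clock: 51.75
tcp_pos: [0.5992, -0.3353, 0.2008]
orientation: [0.0, 0.958, 0.287, 0.0]
contact_force: [0.1, 0.2, -1.0]
gripper_width: 0.0855
finger_force: 0.0
shift [-0.0002 -0.0005  0.1668] len 0.167 turn [ 0.04 -0.04 -0.2 ] ang 0.2
shift after turn, tool axes [-0.     -0.0004  0.1668]
px [254. 106.] box [227  90  55  34] xy [ 0.6551 -0.3024]
```

```bash
python3 -m handwheel '[[[0,0,0.034],[0,0,0]],[[0,0,0.034],[0,0,0]],[[0,0,0.034],[0,0,0]],[[0,0,0.034],[0,0,0]],[[0,0,0.03],[0,0,0]],[[0,0,0],[0,0,0]],[[0,0,0],[0,0,0]]]' ; python3 -m handwheel '[[[0,0,0],[0,0,0]],[[0,0,0],[0,0,0]],[[0,0,0],[0,0,0]],[[0,0,0],[0,0,0]],[[0,0,0],[0,0,0]],[[0,0,0],[0,0,0]]]' 0 60;  python3 -m handwheel '[[[0,0,-0.02],[0,0,0]],[[0,0,-0.04],[0,0,0]],[[0,0,-0.05],[0,0,0]],[[0,0,-0.05],[0,0,0]],[[0,0,-0.05],[0,0,0]],[[0,0,-0.03],[0,0,0]],[[0,0,0],[0,0,0]]]'; python3 go.py .495 -.086 .26 0 0
```

```text
clock: 52.5
tcp_pos: [0.5989, -0.3368, 0.0351]
orientation: [0.0, 0.958, 0.286, 0.0]
contact_force: [0.1, -0.7, 0.8]
gripper_width: 0.0853
finger_force: 0.0
clock: 53.1
tcp_pos: [0.6008, -0.3374, 0.038]
orientation: [0.002, 0.958, 0.286, 0.002]
contact_force: [0.2, 0.2, 7.0]
gripper_width: 0.0587
finger_force: 67.7
clock: 53.8
tcp_pos: [0.601, -0.3366, 0.2812]
orientation: [0.004, 0.958, 0.286, 0.005]
contact_force: [0.5, -0.4, -3.0]
gripper_width: 0.0592
finger_force: 66.9
shift [ 0.0488 -0.2679  0.019 ] len 0.273 turn [ 0.42 -0.55 33.29] ang 33.3
shift after turn, tool axes [-0.106  -0.2506  0.0212]
```

```bash
python3 -m handwheel '[[[0.008,-0.045,0],[0,0,0]],[[0.008,-0.045,0],[0,0,0]],[[0.008,-0.045,0],[0,0,0]],[[0.008,-0.045,0],[0,0,0]],[[0.008,-0.045,0],[0,0,0]],[[0.008,-0.043,0],[0,0,0]],[[0,0,0],[0.1,-0.14,8.3]],[[0,0,0],[0.1,-0.14,8.3]],[[0,0,0],[0.1,-0.14,8.3]],[[0,0,0],[0.1,-0.14,8.3]],[[0,0,0],[0,0,0]],[[0,0,0],[0,0,0]]]'; python3 go.py .495 -.086 .115 0 0
```

```text
clock: 55.0
tcp_pos: [0.4905, -0.0866, 0.2731]
orientation: [-0.002, 1.0, 0.003, -0.006]
contact_force: [-0.2, 0.6, -3.5]
gripper_width: 0.0586
finger_force: 66.8
shift [ 6.500e-03 -1.000e-04  1.581e-01] len 0.158 turn [-0.18  0.74  0.29] ang 0.8
shift after turn, tool axes [ 0.0045 -0.0006  0.1581]
```

```bash
python3 -m handwheel '[[[0.005,0,0.03],[0,0.6,0]],[[0,0,0.03],[0,0,0]],[[0,0,0.03],[0,0,0]],[[0,0,0.03],[0,0,0]],[[0,0,0.03],[0,0,0]],[[0,0,0.008],[0,0,0]],[[0,0,0],[0,0,0]],[[0,0,0],[0,0,0]]]' | egrep 'tcp|contact';for i in 1 2 3; do python3 -m handwheel '[[[0,0,0.0025],[0,0,0]],[[0,0,0],[0,0,0]],[[0,0,0],[0,0,0]]]'| egrep 'tcp|contact'; done
```

```text
tcp_pos: [0.4973, -0.086, 0.1176]
contact_force: [-0.4, -0.5, -2.3]
tcp_pos: [0.4967, -0.0862, 0.1147]
contact_force: [-0.8, 0.4, -3.4]
tcp_pos: [0.4961, -0.0861, 0.1114]
contact_force: [0.4, -0.5, -3.0]
tcp_pos: [0.4961, -0.086, 0.1088]
contact_force: [-0.4, -0.8, -2.9]
```

```bash
python3 -m handwheel '[[[0,0,0.0015],[0,0,0]],[[0,0,0],[0,0,0]]]' | egrep 'tcp|contact'; python3 -m handwheel '[[[0,0,0],[0,0,0]],[[0,0,0],[0,0,0]],[[0,0,0],[0,0,0]],[[0,0,0],[0,0,0]],[[0,0,-0.02],[0,0,0]],[[0,0,-0.04],[0,0,0]],[[0,0,-0.04],[0,-7.5,0]],[[0,0,0],[0,-7.5,0]],[[0,0,0],[0,-7.5,0]],[[0,0,0],[0,-7.5,0]],[[0,0,0],[0,0,0]],[[0,0,0],[0,0,0]]]' 100; python3 go.py .499 -.086 .101 0 -30;  python3 cap.py .1 orange
```

```text
tcp_pos: [0.4963, -0.086, 0.1081]
contact_force: [-2.5, 0.2, 1.2]
clock: 58.1
tcp_pos: [0.4967, -0.0858, 0.2006]
orientation: [-0.002, 0.968, 0.002, -0.251]
contact_force: [0.1, -0.1, -0.3]
gripper_width: 0.0855
finger_force: 0.0
shift [0.0504 0.0006 0.086 ] len 0.1 turn [-0.14 -0.97  0.26] ang 1.0
shift after turn, tool axes [0.0518 0.0002 0.0851]
px [254.  34.] box [207   0  96  73] xy [ 0.5594 -0.0876]
```

```bash
python3 -m handwheel '[[[0.0128,0,0.0214],[0,-0.9,0]],[[0.0128,0,0.0214],[0,0,0]],[[0.0128,0,0.0214],[0,0,0]],[[0.0128,0,0.0214],[0,0,0]],[[0,0,0],[0,0,0]],[[0,0,0],[0,0,0]]]' | egrep 'tcp|contact'; python3 -m handwheel '[[[0,0,0],[0,0,0]],[[0,0,0],[0,0,0]],[[0,0,0],[0,0,0]],[[0,0,0],[0,0,0]],[[0,0,0],[0,0,0]],[[0,0,0],[0,0,0]]]' 0 60;  python3 -m handwheel '[[[-0.015,0,-0.026],[0,0,0]],[[-0.015,0,-0.026],[0,0,0]],[[-0.02,0,-0.035],[0,0,0]],[[-0.02,0,-0.035],[0,0,0]],[[-0.025,0,-0.043],[0,0,0]],[[0,0,0],[0,0,0]]]'; python3 go.py .50 -.086 .29 90 60
```

```text
tcp_pos: [0.4985, -0.0865, 0.1043]
contact_force: [0.4, -0.1, -0.1]
clock: 59.35
tcp_pos: [0.5001, -0.0861, 0.1044]
orientation: [-0.001, 0.967, 0.001, -0.256]
contact_force: [1.6, -1.3, 6.6]
gripper_width: 0.0593
finger_force: 65.4
clock: 59.95
tcp_pos: [0.5015, -0.0879, 0.2985]
orientation: [0.001, 0.968, -0.002, -0.25]
contact_force: [-0.3, -0.1, -2.0]
gripper_width: 0.059
finger_force: 65.1
shift [ 0.0028 -0.0019  0.0082] len 0.009 turn [ 26.36  68.57 -94.39] ang 119.6
shift after turn, tool axes [-0.0064 -0.0015  0.0059]
```

```bash
python3 -m handwheel '[[[0,0,0],[1.76,4.57,-6.3]],[[0,0,0],[1.76,4.57,-6.3]],[[0,0,0],[1.76,4.57,-6.3]],[[0,0,0],[1.76,4.57,-6.3]],[[0,0,0],[1.76,4.57,-6.3]],[[0,0,0],[1.76,4.57,-6.3]],[[0,0,0],[1.76,4.57,-6.3]],[[0,0,0],[1.76,4.57,-6.3]],[[0,0,0],[1.76,4.57,-6.3]],[[0,0,0],[1.76,4.57,-6.3]],[[0,0,0],[1.76,4.57,-6.3]],[[0,0,0],[1.76,4.57,-6.3]]]' >/dev/null; python3 go.py .50 -.086 .29 90 60
```

```text
shift [0.0007 0.0026 0.002 ] len 0.003 turn [  4.28  13.48 -19.22] ang 23.9
shift after turn, tool axes [-0.0007  0.0027  0.0018]
```

```bash
python3 -m handwheel '[[[0,0,0],[1.5,4.5,-6.4]],[[0,0,0],[1.5,4.5,-6.4]],[[0,0,0],[1.4,4.4,-6.4]],[[0,0,0],[0,0,0]],[[0,0,0],[0,0,0]],[[0,0,0],[0,0,0]]]'; python3 st.py; python3 go.py .50 -.086 .154 90 60
```

```text
clock: 61.75
tcp_pos: [0.4983, -0.0856, 0.2933]
orientation: [-0.353, 0.614, 0.612, 0.352]
contact_force: [0.0, -0.1, -3.2]
gripper_width: 0.0595
finger_force: 65.7
61.75 [ 0.4983 -0.0856  0.2933] axes x,y,z cols
 [[ 0.003  1.    -0.001]
 [ 0.503 -0.001  0.864]
 [ 0.864 -0.003 -0.503]] 
F [ 0.  -0.1 -3.2] q [ 1.26  0.84 -1.11  1.4  -0.28  1.57  0.25] w 0.0595 65.7
shift [-0.1206  0.0021  0.0698] len 0.139 turn [-0.07  0.22 -0.18] ang 0.3
shift after turn, tool axes [-0.1209  0.0017  0.0693]
```

```bash
python3 -m handwheel '[[[-0.0245,0,0.014],[0,0,0]],[[-0.0245,0,0.014],[0,0,0]],[[-0.0245,0,0.014],[0,0,0]],[[-0.0245,0,0.014],[0,0,0]],[[-0.0245,0,0.014],[0,0,0]],[[0,0,0],[0,0,0]],[[0,0,0],[0,0,0]]]' | egrep 'tcp|contact'; for i in 1 2 3 4; do python3 -m handwheel '[[[-0.0018,0,0.001],[0,0,0]],[[0,0,0],[0,0,0]],[[0,0,0],[0,0,0]]]'| egrep 'tcp|contact'; done
```

```text
tcp_pos: [0.4985, -0.0869, 0.1532]
contact_force: [0.3, 1.4, -4.4]
tcp_pos: [0.4985, -0.0875, 0.1504]
contact_force: [-0.5, 0.4, -2.5]
tcp_pos: [0.498, -0.0875, 0.1473]
contact_force: [-0.5, -1.2, -3.3]
tcp_pos: [0.498, -0.0875, 0.1451]
contact_force: [0.3, -0.7, -3.2]
tcp_pos: [0.498, -0.0875, 0.1431]
contact_force: [-0.4, -0.3, -2.5]
```

```bash
for i in 1 2 3 ; do python3 -m handwheel '[[[-0.0014,0,0.0008],[0,0,0]],[[0,0,0],[0,0,0]],[[0,0,0],[0,0,0]]]'| egrep 'tcp|contact'; done
```

```text
tcp_pos: [0.498, -0.0876, 0.1415]
contact_force: [-0.3, 0.2, -3.6]
tcp_pos: [0.4981, -0.0876, 0.141]
contact_force: [-1.5, -2.4, 1.8]
tcp_pos: [0.4981, -0.0877, 0.1408]
contact_force: [-3.6, -4.7, 7.1]
```

```bash
python3 -m handwheel '[[[0,0,0],[0,0,0]],[[0,0,0],[0,0,0]],[[0,0,0],[0,0,0]],[[0,0,0],[0,0,0]],[[0,0,-0.02],[0,0,0]],[[0,0,-0.03],[0,0,0]],[[0,0,-0.03],[0,0,0]],[[0.04,0,-0.02],[0,0,0]],[[0.045,0,-0.02],[0,0,0]],[[0.045,0,-0.02],[0,0,0]],[[0,0,0],[0,0,0]]]' 100 >/dev/null; python3 -m handwheel '[[[0,0,0],[-3.87,-3.87,6.72]],[[0,0,0],[-3.87,-3.87,6.72]],[[0,0,0],[-3.87,-3.87,6.72]],[[0,0,0],[-3.87,-3.87,6.72]],[[0,0,0],[-3.87,-3.87,6.72]],[[0,0,0],[-3.87,-3.87,6.72]],[[0,0,0],[-3.87,-3.87,6.72]],[[0,0,0],[-3.87,-3.87,6.72]],[[0,0,0],[-3.87,-3.87,6.72]],[[0,0,0],[-3.87,-3.87,6.72]],[[0,0,0],[-3.87,-3.87,6.72]],[[0,0,0],[-3.87,-3.87,6.72]]]' >/dev/null
python3 -m handwheel '[[[0,0,0],[0,0,0]],[[0,0,0],[0,0,0]],[[0,0,0],[0,0,0]]]' >/dev/null; python3 go.py .498 -.0875 .194 0 0;python3 cap.py .216 orange; python3 cap.py .216
```

```text
shift [ 0.0003 -0.056   0.1271] len 0.139 turn [-0.66 -0.36  0.87] ang 1.2
shift after turn, tool axes [ 0.0002 -0.0575  0.1264]
px [175. 194.] box [141 161  68  67] xy [ 0.498  -0.0866]
px [298.  30.] box [263   0  72  67] xy [ 0.6149 -0.1754]
px [52. 41.] box [14  5 77 72] xy [ 0.6089 -0.0014]
px [235. 277.] box [153 264 167  25] xy [ 0.4287 -0.1334]
px [ 50. 277.] box [  3 266 102  23] xy [0.4223 0.0253]
```

```bash
python3 -m handwheel '[[[0,-0.0285,0],[-0.3,-0.2,0.45]],[[0,-0.0285,0.01],[-0.3,-0.2,0.45]],[[0,0,0.03],[0,0,0]],[[0,0,0.03],[0,0,0]],[[0,0,0.03],[0,0,0]],[[0,0,0.024],[0,0,0]],[[0,0,0],[0,0,0]],[[0,0,0],[0,0,0]]]' >/dev/null; python3 st.py; python3 -m handwheel '[[[0,0,0],[0,0,0]],[[0,0,0],[0,0,0]],[[0,0,0],[0,0,0]],[[0,0,0],[0,0,0]],[[0,0,0],[0,0,0]],[[0,0,0],[0,0,0]]]' 0 50
```

```text
68.05 [ 0.4977 -0.0875  0.1978] axes x,y,z cols
 [[ 1.    -0.001 -0.   ]
 [-0.001 -1.     0.001]
 [-0.    -0.001 -1.   ]] 
F [ 0.3 -0.4  0.2] q [ 0.73  0.33 -0.75  1.68  0.24  1.22 -1.64] w 0.0851 0.0
clock: 68.65
tcp_pos: [0.4989, -0.0861, 0.1991]
orientation: [0.0, 1.0, 0.0, 0.001]
contact_force: [-0.5, 1.2, 5.9]
gripper_width: 0.0468
finger_force: 51.5
```

```bash
python3 -m handwheel '[[[0,0,-0.012],[0,0,0]],[[0.0187,0,0],[0,0,-0.75]],[[0.0187,0,0],[0,0,-0.75]],[[0.0187,0,0],[0,0,0]],[[0.0187,0,0],[0,0,0]],[[0.0187,0,0],[0,0,0]],[[0.0187,0,0],[0,0,0]],[[0,0,0],[0,0,0]],[[0,0,0],[0,0,0]]]'| egrep 'tcp|contact'; for i in 1 2 3; do python3 -m handwheel '[[[0.002,0,0],[0,0,0]],[[0.002,0,0],[0,0,0]],[[0,0,0],[0,0,0]]]'| egrep 'tcp|contact';done
```

```text
tcp_pos: [0.6094, -0.0843, 0.2086]
contact_force: [-0.7, -1.0, -3.9]
tcp_pos: [0.6139, -0.0843, 0.2096]
contact_force: [-0.3, -1.0, -3.3]
tcp_pos: [0.6183, -0.084, 0.2095]
contact_force: [-0.4, -0.3, -2.9]
tcp_pos: [0.6212, -0.0839, 0.2093]
contact_force: [-2.2, -0.3, -1.3]
```

```bash
python3 -m handwheel '[[[0.0015,0,0],[0,0,0]],[[0,0,0.005],[0,0,0]],[[0,0,0.005],[0,0,0]],[[0,0,0.001],[0,0,0]],[[0,0,0],[0,0,0]]]'| egrep 'tcp|contact';  python3 -m handwheel '[[[0,0,0],[0,0,0]],[[0,0,0],[0,0,0]],[[0,0,0],[0,0,0]],[[0,0,0],[0,0,0]],[[0,0,-0.02],[0,0,0]],[[0,0,-0.04],[0,0,0]],[[0,0,-0.04],[0,0,0]],[[0,0,-0.02],[0,0,0]],[[0,0,0],[0,0,0]]]' 75; python3 cap.py .216; python3 cap.py .216 orange; python3 -c "
from h import *
d=cam('wrist'); cv2.imwrite('pics/w7.png',d['color'][:,:,::-1])"
```

```text
tcp_pos: [0.6219, -0.0836, 0.1997]
contact_force: [-6.9, 0.1, 4.4]
clock: 71.85
tcp_pos: [0.6256, -0.0833, 0.3228]
orientation: [-0.0, 1.0, 0.013, 0.004]
contact_force: [0.1, -0.4, -0.2]
gripper_width: 0.0638
finger_force: 0.0
px [364. 203.] box [331 171  67  65] xy [ 0.6215 -0.1724]
px [140. 206.] box [108 174  67  66] xy [0.6142 0.0019]
px [ 38. 224.] box [  0 178  74 115] xy [0.5963 0.0891]
px [104. 363.] box [ 84 354  37  18] xy [0.4599 0.0488]
px [248. 205.] box [216 171  64  67] xy [ 0.6171 -0.0823]
```

View pics/w7.png

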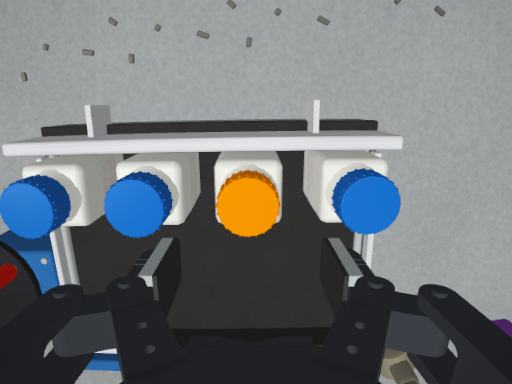

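All four stand in a row against the fence: caps at (35,205), (140,205), (248,205) and (364,203), with the bodies touching its foot. Next is the handwheel; I check the handle and resin bottle positions with fresh pictures.

```bash
python3 -m handwheel '[[[-0.02,-0.04,0],[0,0,0]],[[-0.02,-0.04,0],[0,0,0]],[[-0.02,-0.04,0],[0,0,0]],[[-0.02,-0.04,0],[0,0,0]],[[-0.02,-0.04,0],[0,0,0]],[[-0.02,-0.03,0],[0,0,0.7]],[[-0.03,0,0],[0,0,0.7]],[[-0.03,0,0],[0,0,0]],[[0,0,0],[0,0,0]],[[0,0,0],[0,0,0]]]' 60 25 ; python3 -c "
from h import *
d=cam('wrist');S=cam('scene');D=cam('side')
def red(d):
  c=d['color'].astype(int); h=cv2.cvtColor(d['color'],cv2.COLOR_RGB2HSV)
  m=cv2.inRange(h,(0,200,120),(4,255,255))|cv2.inRange(h,(175,200,120),(180,255,255)); n,_,st,ce=cv2.connectedComponentsWithStats(m); return [(list(st[i]),np.round(ce[i],1)) for i in range(1,n) if st[i,4]>25]
print(red(d),red(S),red(D))
print('resin',np.round(onz(S,(320,316),0),3),np.round(onz(D,(267,150),0),3))
cv2.imwrite('pics/w8.png',d['color'][:,:,::-1])"
```

```text
clock: 73.0
tcp_pos: [0.437, 0.1416, 0.3176]
orientation: [0.001, 1.0, 0.001, -0.001]
contact_force: [-0.1, -0.5, -0.4]
gripper_width: 0.0511
finger_force: 0.0
[([np.int32(169), np.int32(98), np.int32(34), np.int32(25), np.int32(622)], array([185.3, 109.8])), ([np.int32(481), np.int32(282), np.int32(31), np.int32(60), np.int32(1076)], array([500.5, 307.6]))] [([np.int32(265), np.int32(124), np.int32(14), np.int32(24), np.int32(278)], array([271.7, 135.7])), ([np.int32(293), np.int32(227), np.int32(6), np.int32(13), np.int32(52)], array([295.9, 233.6]))] [([np.int32(256), np.int32(138), np.int32(6), np.int32(17), np.int32(82)], array([258.4, 146.1])), ([np.int32(161), np.int32(266), np.int32(40), np.int32(42), np.int32(813)], array([181.6, 285.8]))]
resin [ 0.585  0.426 -0.   ] [0.585 0.406 0.   ]
```

View pics/w8.png

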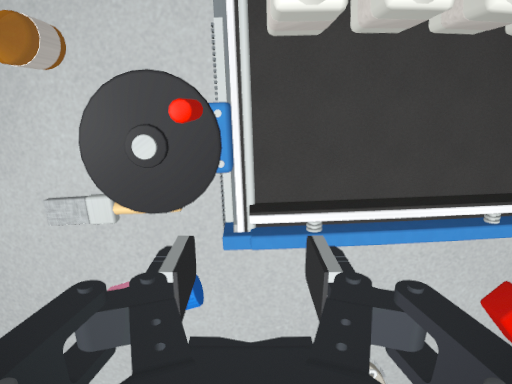

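The wheel disc spans columns 80–222 and rows 70–213, with the handle's top face at (180,110). The resin bottle sits well clear.

```bash
python3 -c "
from h import *
d=cam('wrist')
m=cv2.inRange(d['color'],(0,0,0),(75,75,75)); m[:, 215:]=0; m[220:]=0
c=max(cv2.findContours(m,0,2)[0],key=cv2.contourArea)[:,0].astype(float)
P=np.array([onz(d,u,.119)[:2] for u in c]); h=cv2.convexHull(P.astype(np.float32))[:,0]
r=least_squares(lambda p:np.hypot(*(h-p[:2]).T)-.075,[.465,.247],loss='soft_l1',f_scale=.002); c0=r.x
t=onz(d,(180.5,110.5),.186)[:2]; v=t-c0
print('centre',c0,'rms',np.std(r.fun),'top',t,'r',np.hypot(*v),'ang',np.degrees(np.arctan2(v[1],v[0])))
"; python3 go.py .498 .1975 .22 0 0
```

```text
centre [0.46454611 0.24534149] rms 0.0006866185595820834 top [0.499844  0.1969075] r 0.05993156063473876 ang -53.916050907932565
shift [ 0.0599 -0.0556  0.098 ] len 0.128 turn [-0.07  0.06  0.04] ang 0.1
shift after turn, tool axes [ 0.0597 -0.0558  0.098 ]
```

The fitted radius is 59.9 mm, as stated. Go onto the handle and close.

```bash
python3 -m handwheel '[[[0.021,-0.019,0],[0,0,0]],[[0.021,-0.019,0],[0,0,0]],[[0.021,-0.0175,0],[0,0,0]],[[0,0,0.04],[0,0,0]],[[0,0,0.04],[0,0,0]],[[0,0,0.04],[0,0,0]],[[0,0,0.04],[0,0,0]],[[0,0,0.009],[0,0,0]],[[0,0,0],[0,0,0]],[[0,0,0],[0,0,0]]]' 60 30 | egrep 'tcp|contact'; python3 -m handwheel '[[[0,0,0],[0,0,0]],[[0,0,0],[0,0,0]],[[0,0,0],[0,0,0]],[[0,0,0],[0,0,0]],[[0,0,0],[0,0,0]],[[0,0,0],[0,0,0]]]' 0 30; cat > arc.py <<'E'
# arc.py n step_deg: rows for n clockwise chords from the present place about the centre
from h import *
import sys
n,s=int(sys.argv[1]),float(sys.argv[2]); st=manip.read_state(); C=rot(st["orientation"])
c=np.array([.4645,.2453]); v=st["tcp_pos"][:2]-c; a=np.degrees(np.arctan2(v[1],v[0])); print("r",np.hypot(*v),"ang",a)
q=lambda t:.06*np.array([np.cos(np.radians(t)),np.sin(np.radians(t)),0])
p=np.r_[v,0]
for i in range(1,n+1):
    d=C.T@(q(a-i*s)-p); p=q(a-i*s); print(np.round(a-i*s,1),np.round(d[:2],4))
E
python3 arc.py 18 20
```

```text
tcp_pos: [0.5018, 0.199, 0.1513]
contact_force: [0.2, -0.0, -0.1]
clock: 74.8
tcp_pos: [0.5018, 0.1979, 0.1516]
orientation: [-0.0, 1.0, 0.001, 0.002]
contact_force: [-1.5, -2.6, 5.4]
gripper_width: 0.0191
finger_force: 29.4
r 0.06031679336073373 ang -51.820643129810726
-71.8 [-0.0186  0.0096]
-91.8 [-0.0206  0.0029]
-111.8 [-0.0204 -0.0043]
-131.8 [-0.0177 -0.011 ]
-151.8 [-0.0129 -0.0164]
-171.8 [-0.0065 -0.0198]
-191.8 [ 0.0007 -0.0208]
-211.8 [ 0.0078 -0.0193]
-231.8 [ 0.0139 -0.0155]
-251.8 [ 0.0184 -0.0098]
-271.8 [ 0.0206 -0.0029]
-291.8 [0.0204 0.0043]
-311.8 [0.0177 0.011 ]
-331.8 [0.0129 0.0164]
-351.8 [0.0065 0.0198]
-371.8 [-0.0007  0.0208]
-391.8 [-0.0078  0.0193]
-411.8 [-0.0139  0.0155]
```

```bash
python3 -m handwheel '[[[-0.0186,0.0096,0],[0,0,0]],[[-0.0206,0.0029,0],[0,0,0]],[[-0.0204,-0.0043,0],[0,0,0]],[[-0.0177,-0.011,0],[0,0,0]],[[-0.0129,-0.0164,0],[0,0,0]],[[-0.0065,-0.0198,0],[0,0,0]],[[0.0007,-0.0208,0],[0,0,0]],[[0.0078,-0.0193,0],[0,0,0]],[[0.0139,-0.0155,0],[0,0,0]],[[0,0,0],[0,0,0]]]'; python3 arc.py 18 20
```

```text
clock: 75.8
tcp_pos: [0.4299, 0.2941, 0.1516]
orientation: [-0.001, 1.0, 0.001, 0.003]
contact_force: [5.3, -0.7, 5.9]
gripper_width: 0.0193
finger_force: 32.3
r 0.05984038142716667 ang 125.35545433775549
105.4 [ 0.0188 -0.009 ]
85.4 [ 0.0207 -0.0019]
65.4 [0.0202 0.0053]
45.4 [0.0171 0.0119]
25.4 [0.012 0.017]
5.4 [0.0055 0.0201]
-14.6 [-0.0017  0.0208]
-34.6 [-0.0087  0.0189]
-54.6 [-0.0147  0.0148]
-74.6 [-0.0188  0.0089]
-94.6 [-0.0207  0.0019]
-114.6 [-0.0202 -0.0053]
-134.6 [-0.0171 -0.0119]
-154.6 [-0.012 -0.017]
-174.6 [-0.0055 -0.0201]
-194.6 [ 0.0017 -0.0208]
-214.6 [ 0.0087 -0.0189]
-234.6 [ 0.0147 -0.0148]
```

```bash
python3 -m handwheel '[[[0.0184,-0.0098,0],[0,0,0]],[[0.0206,-0.0029,0],[0,0,0]],[[0.0204,0.0043,0],[0,0,0]],[[0.0177,0.011,0],[0,0,0]],[[0.0129,0.0164,0],[0,0,0]],[[0.0065,0.0198,0],[0,0,0]],[[-0.0007,0.0208,0],[0,0,0]],[[-0.0078,0.0193,0],[0,0,0]],[[-0.0139,0.0155,0],[0,0,0]]]'; python3 arc.py 1 20
python3 -m handwheel '[[[-0.0184,0.0098,0],[0,0,0]],[[-0.0206,0.0029,0],[0,0,0]],[[-0.0204,-0.0043,0],[0,0,0]],[[-0.0177,-0.011,0],[0,0,0]],[[-0.0129,-0.0164,0],[0,0,0]],[[-0.0065,-0.0198,0],[0,0,0]],[[0.0007,-0.0208,0],[0,0,0]],[[0.0078,-0.0193,0],[0,0,0]],[[0.0139,-0.0155,0],[0,0,0]]]' | egrep 'cont|width'; python3 arc.py 1 20
```

```text
clock: 76.7
tcp_pos: [0.5035, 0.1992, 0.1516]
orientation: [-0.002, 1.0, 0.0, 0.004]
contact_force: [3.9, 3.0, 6.0]
gripper_width: 0.0194
finger_force: 32.3
r 0.060418438314164304 ang -49.7551052879801
-69.8 [-0.0183  0.0102]
contact_force: [1.8, -8.7, 14.0]
gripper_width: 0.0191
r 0.059886220580806504 ang 129.10970553813357
109.1 [ 0.0182 -0.0102]
```

```bash
python3 st.py; python3 -m handwheel '[[[0.0184,-0.0098,0],[0,0,0]],[[0.0206,-0.0029,0],[0,0,0]],[[0.0204,0.0043,0],[0,0,0]],[[0.0177,0.011,0],[0,0,0]],[[0.0129,0.0164,0],[0,0,0]],[[0.0065,0.0198,0],[0,0,0]],[[-0.0007,0.0208,0],[0,0,0]],[[-0.0078,0.0193,0],[0,0,0]],[[-0.0139,0.0155,0],[0,0,0]]]'; python3 arc.py 1 20
```

```text
77.6 [0.4267 0.2918 0.1515] axes x,y,z cols
 [[ 1.     0.002  0.003]
 [ 0.002 -1.    -0.004]
 [ 0.003  0.004 -1.   ]] 
F [ 1.8 -8.7 14. ] q [ 0.01  0.44 -0.86  1.71  0.37  1.16 -2.52] w 0.0191 32.9
clock: 78.5
tcp_pos: [0.5035, 0.1992, 0.1516]
orientation: [-0.002, 1.0, 0.0, 0.004]
contact_force: [4.1, 2.3, 6.4]
gripper_width: 0.0192
finger_force: 32.4
r 0.06039329882156598 ang -49.73859754357464
-69.7 [-0.0183  0.0102]
```

```bash
python3 -m handwheel '[[[-0.0184,0.0098,0],[0,0,0]],[[-0.0206,0.0029,0],[0,0,0]],[[-0.0204,-0.0043,0],[0,0,0]],[[-0.0177,-0.011,0],[0,0,0]],[[-0.0129,-0.0164,0],[0,0,0]],[[-0.0065,-0.0198,0],[0,0,0]],[[0.0007,-0.0208,0],[0,0,0]],[[0,0,0],[0,0,0]]]' | egrep 'cont|width'; python3 arc.py 1 20;  python3 -c "
from h import *
d=cam('wrist');a=d['color']; b=cam('side')['color'][120:290,200:370]
cv2.imwrite('pics/w9.png',np.hstack([a[:,230:], cv2.resize(b,(384,384),interpolation=cv2.INTER_CUBIC)])[:,:,::-1])"
```

```text
contact_force: [7.8, 0.8, 3.6]
gripper_width: 0.0191
r 0.058934802756619054 ang 164.49043083662994
144.5 [ 0.008  -0.0191]
```

View pics/w9.png

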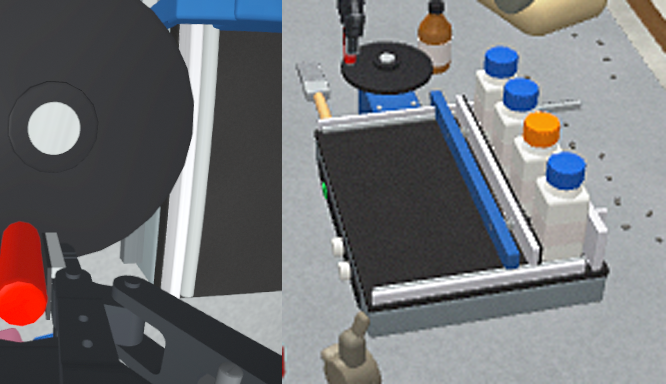

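The bar is nearly at the bottles after about 15.0 rad. I'll release and measure from above the gap between bar and bottles, and the relaxed spacing between bar and carriage.

```bash
python3 -m handwheel '[[[0,0,0],[0,0,0]],[[0,0,0],[0,0,0]],[[0,0,0],[0,0,0]],[[0,0,-0.04],[0,0,0]],[[0,0,-0.05],[0,0,0]],[[0,0,-0.05],[0,0,0]],[[0.015,0.045,-0.03],[0,0,0]],[[0.015,0.045,-0.02],[0,0,0]],[[0.015,0.045,0],[0,0,0]],[[0.015,0.045,0],[0,0,0]],[[0.015,0.045,0],[0,0,0]],[[0.015,0.045,0],[0,0,0]]]' 60 | egrep 'cont'; python3 -m handwheel '[[[0.0,0.02,0],[0,0,0]],[[0,0,0],[0,0,0]],[[0,0,0],[0,0,0]]]'; python3 -c "
from h import *
d=cam('wrist');a=d['color']
cv2.imwrite('pics/w10.png',cv2.resize(a[20:250,70:440],None,fx=2.1,fy=2.1,interpolation=cv2.INTER_CUBIC)[:,:,::-1]); np.save('w10.npy',a)"
```

```text
contact_force: [1.4, 0.8, -0.3]
clock: 80.9
tcp_pos: [0.4921, -0.025, 0.3352]
orientation: [-0.001, 1.0, 0.001, -0.001]
contact_force: [0.6, 1.4, -0.3]
gripper_width: 0.0513
finger_force: 0.0
```

View pics/w10.png

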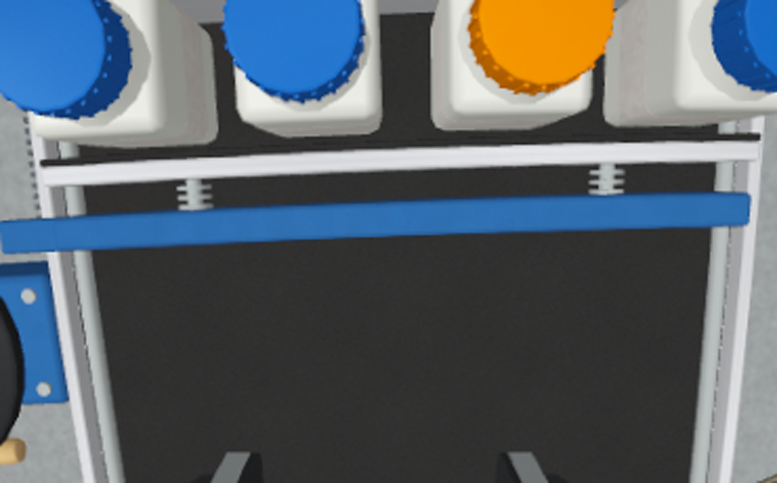

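```bash
python3 -c "
from h import *
d=cam('wrist'); f=lambda x,y,z: np.round(onz(d,(70+x/2.1,20+y/2.1),z)[:2],4)
print('cam',d['T'][:3,3])
for x,y in [(310,136),(520,130),(150,145),(690,125)]: print('bottle low outline z.07',f(x,y,.07),'z.176',f(x,y,.176))
for x in (150,310,520,690):
  y=159-(x-50)*(22/700); print('bar black top',f(x,y,.112))
print('bar face white edge',f(310,153,.112),f(690,145,.112),'bar back',f(310,171,.112),'blue front',f(310,206,.1))
m=cv2.cvtColor(d['color'],cv2.COLOR_RGB2GRAY)
for x in (310,690):
  u=int(70+x/2.1); print(x,[(v,int(m[v,u])) for v in range(76,124)])
"
```

```text
cam [ 0.55837778 -0.0241602   0.47051362]
bottle low outline z.07 [0.5805 0.015 ] z.176 [0.5747 0.0046]
bottle low outline z.07 [ 0.5847 -0.102 ] z.176 [ 0.5777 -0.0814]
bottle low outline z.07 [0.5763 0.1056] z.176 [0.5716 0.0712]
bottle low outline z.07 [ 0.5898 -0.1989] z.176 [ 0.5815 -0.1526]
bar black top [0.5691 0.0923]
bar black top [0.571 0.011]
bar black top [ 0.575  -0.0942]
bar black top [ 0.5797 -0.1812]
bar face white edge [0.57  0.011] [ 0.5767 -0.1815] bar back [0.5612 0.0111] blue front [0.5433 0.0126]
310 [(76, 192), (77, 172), (78, 148), (79, 145), (80, 143), (81, 146), (82, 141), (83, 138), (84, 141), (85, 72), (86, 47), (87, 46), (88, 47), (89, 44), (90, 46), (91, 46), (92, 95), (93, 173), (94, 212), (95, 220), (96, 218), (97, 215), (98, 217), (99, 221), (100, 217), (101, 203), (102, 158), (103, 72), (104, 48), (105, 47), (106, 47), (107, 46), (108, 46), (109, 47), (110, 48), (111, 47), (112, 47), (113, 47), (114, 48), (115, 47), (116, 49), (117, 55), (118, 81), (119, 91), (120, 99), (121, 101), (122, 101), (123, 102)]
690 [(76, 143), (77, 140), (78, 136), (79, 139), (80, 96), (81, 53), (82, 48), (83, 47), (84, 42), (85, 48), (86, 46), (87, 76), (88, 160), (89, 209), (90, 219), (91, 218), (92, 218), (93, 220), (94, 221), (95, 219), (96, 207), (97, 149), (98, 61), (99, 48), (100, 48), (101, 47), (102, 47), (103, 47), (104, 49), (105, 47), (106, 46), (107, 49), (108, 47), (109, 47), (110, 47), (111, 50), (112, 60), (113, 80), (114, 91), (115, 96), (116, 98), (117, 97), (118, 98), (119, 97), (120, 97), (121, 97), (122, 97), (123, 97)]
```

The gap is about 10 mm; the relaxed spacing from bar to carriage is 15–15.5 px (rows 102.5→117.5). I'll re-grip the handle and wind about 75° more, then compare.

```bash
python3 -m handwheel '[[[-0.014,-0.0477,0],[0,0,0]],[[-0.014,-0.0477,0],[0,0,0]],[[-0.014,-0.0477,0],[0,0,0]],[[-0.014,-0.0477,0],[0,0,0]],[[-0.014,-0.0477,0],[0,0,0]],[[-0.0153,-0.0478,0],[0,0,0]],[[0,0,0.045],[0,0,0]],[[0,0,0.045],[0,0,0]],[[0,0,0.045],[0,0,0]],[[0,0,0.045],[0,0,0]],[[0,0,0.005],[0,0,0]],[[0,0,0],[0,0,0]]]' 60 30; python3 -m handwheel '[[[0,0,0],[0,0,0]],[[0,0,0],[0,0,0]],[[0,0,0],[0,0,0]],[[0,0,0],[0,0,0]],[[0,0,0],[0,0,0]]]' 0 30; python3 arc.py 5 15
```

```text
clock: 82.2
tcp_pos: [0.4056, 0.2609, 0.1509]
orientation: [-0.0, 1.0, 0.002, -0.001]
contact_force: [0.8, 0.6, 0.5]
gripper_width: 0.0512
finger_force: 0.0
clock: 82.7
tcp_pos: [0.4084, 0.2611, 0.1534]
orientation: [-0.001, 1.0, 0.001, 0.002]
contact_force: [-0.1, -1.0, 7.4]
gripper_width: 0.0192
finger_force: 29.4
r 0.05826485042816562 ang 164.2453628229334
149.2 [ 0.0045 -0.0149]
134.2 [ 0.0097 -0.0123]
119.2 [ 0.0126 -0.0094]
104.2 [ 0.0146 -0.0058]
89.2 [ 0.0156 -0.0018]
```

```bash
python3 -m handwheel '[[[0.0045,-0.0149,0],[0,0,0]],[[0.0097,-0.0123,0],[0,0,0]],[[0.0126,-0.0094,0],[0,0,0]],[[0.0146,-0.0058,0],[0,0,0]],[[0.0156,-0.0018,0],[0,0,0]],[[0,0,0],[0,0,0]],[[0,0,0],[0,0,0]]]'; python3 arc.py 1 15; python3 -m handwheel '[[[0,0,0],[0,0,0]],[[0,0,0],[0,0,0]],[[0,0,0],[0,0,0]],[[0,0,-0.04],[0,0,0]],[[0,0,-0.05],[0,0,0]],[[0,0,-0.05],[0,0,0]],[[0.0035,0.047,-0.043],[0,0,0]],[[0.0035,0.047,0],[0,0,0]],[[0.0035,0.047,0],[0,0,0]],[[0.0035,0.047,0],[0,0,0]],[[0.0035,0.047,0],[0,0,0]],[[0.0035,0.047,0],[0,0,0]]]' 60 | egrep 'cont'; python3 -m handwheel '[[[0.0035,0.047,0],[0,0,0]],[[0,0,0],[0,0,0]],[[0,0,0],[0,0,0]]]'; python3 -c "
from h import *
d=cam('wrist');a=d['color']
cv2.imwrite('pics/w11.png',cv2.resize(a[20:250,70:440],None,fx=2.1,fy=2.1,interpolation=cv2.INTER_CUBIC)[:,:,::-1])
m=cv2.cvtColor(a,cv2.COLOR_RGB2GRAY)
for u in (217,240,300,330,398): print(u,[(v,int(m[v,u])) for v in range(70,115)])"
```

```text
clock: 83.4
tcp_pos: [0.4658, 0.306, 0.1535]
orientation: [-0.002, 1.0, 0.001, 0.002]
contact_force: [0.3, 1.8, 5.4]
gripper_width: 0.0193
finger_force: 29.9
r 0.060722446620446076 ang 88.81780917837227
73.8 [0.0155 0.0031]
contact_force: [0.8, 0.1, 0.2]
clock: 84.9
tcp_pos: [0.488, -0.0163, 0.3238]
orientation: [-0.0, 1.0, -0.001, -0.001]
contact_force: [-0.5, 0.4, -0.3]
gripper_width: 0.0514
finger_force: 0.0
217 [(70, 148), (71, 148), (72, 147), (73, 150), (74, 149), (75, 145), (76, 96), (77, 55), (78, 48), (79, 44), (80, 140), (81, 209), (82, 224), (83, 223), (84, 219), (85, 219), (86, 223), (87, 225), (88, 223), (89, 196), (90, 146), (91, 121), (92, 48), (93, 50), (94, 49), (95, 51), (96, 50), (97, 49), (98, 53), (99, 75), (100, 93), (101, 102), (102, 104), (103, 104), (104, 104), (105, 104), (106, 104), (107, 103), (108, 103), (109, 102), (110, 102), (111, 103), (112, 103), (113, 103), (114, 96)]
240 [(70, 147), (71, 147), (72, 144), (73, 142), (74, 142), (75, 74), (76, 49), (77, 50), (78, 46), (79, 151), (80, 212), (81, 226), (82, 224), (83, 220), (84, 219), (85, 224), (86, 22
[... 1103 characters left out ...]
97, 102), (98, 101), (99, 101), (100, 101), (101, 101), (102, 102), (103, 102), (104, 101), (105, 101), (106, 102), (107, 102), (108, 102), (109, 100), (110, 92), (111, 79), (112, 50), (113, 49), (114, 48)]
398 [(70, 107), (71, 50), (72, 50), (73, 50), (74, 163), (75, 212), (76, 221), (77, 223), (78, 223), (79, 223), (80, 225), (81, 227), (82, 222), (83, 204), (84, 131), (85, 112), (86, 49), (87, 47), (88, 48), (89, 47), (90, 49), (91, 49), (92, 57), (93, 77), (94, 92), (95, 98), (96, 99), (97, 100), (98, 100), (99, 100), (100, 100), (101, 100), (102, 100), (103, 101), (104, 102), (105, 102), (106, 102), (107, 101), (108, 92), (109, 83), (110, 49), (111, 50), (112, 50), (113, 48), (114, 47)]
```

View pics/w11.png

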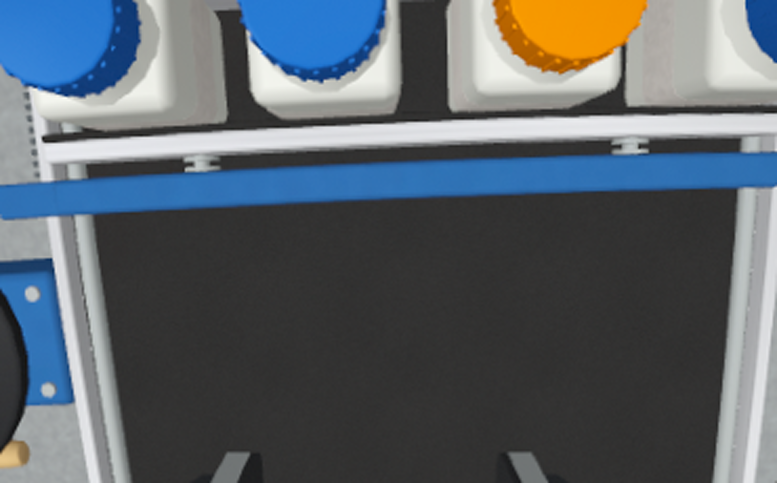

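```bash
python3 -c "
from h import *
d=cam('wrist')
f=lambda u,v,z: np.round(onz(d,(u,v),z)[:2],4)
print('white front',f(217,80,.112),f(398,73.8,.112),'back',f(217,90,.112),f(398,83.8,.112),'blue front z.10/.11',f(217,98.8,.10),f(217,98.8,.11),f(398,93,.1),'blue back',f(217,114.5,.1))
print('bottle B front at z.112',f(217,76,.112),'A',f(398,70.3,.112))
"
```

```text
white front [0.5781 0.0197] [ 0.5866 -0.1651] back [0.5683 0.0199] [ 0.5767 -0.1661] blue front z.10/.11 [0.5598 0.0213] [0.5596 0.0203] [ 0.5679 -0.1722] blue back [0.5434 0.0216]
bottle B front at z.112 [0.582  0.0196] A [ 0.59   -0.1648]
```

The bar has stopped on the bottles: it moved about 7.5 mm while the carriage moved about 16 mm. The springs are therefore compressed about 8.5 mm, close to the solid limit of 10 mm. I'll ease back about 17° to sit near mid-range at 5 mm.

```bash
python3 -m handwheel '[[[-0.0032,-0.046,0],[0,0,0]],[[-0.0032,-0.046,0],[0,0,0]],[[-0.0032,-0.046,0],[0,0,0]],[[-0.0032,-0.046,0],[0,0,0]],[[-0.0032,-0.046,0],[0,0,0]],[[-0.0032,-0.046,0],[0,0,0]],[[-0.0032,-0.0456,0],[0,0,0]],[[0,0,0.045],[0,0,0]],[[0,0,0.045],[0,0,0]],[[0,0,0.045],[0,0,0]],[[0,0,0.035],[0,0,0]],[[0,0,0],[0,0,0]]]' 60 30 | egrep 'tcp|cont'; python3 -m handwheel '[[[0,0,0],[0,0,0]],[[0,0,0],[0,0,0]],[[0,0,0],[0,0,0]],[[0,0,0],[0,0,0]],[[0,0,0],[0,0,0]]]' 0 30| egrep 'tcp|cont'; python3 arc.py 2 -8.5
```

```text
tcp_pos: [0.4609, 0.3056, 0.1496]
contact_force: [0.3, -0.3, 0.7]
tcp_pos: [0.4662, 0.3061, 0.1574]
contact_force: [-2.0, -4.2, 5.6]
r 0.0608568479295206 ang 88.43814518305295
96.9 [-0.0089  0.0013]
105.4 [-0.0087  0.0017]
```

```bash
python3 -m handwheel '[[[-0.0045,0.0006,0],[0,0,0]],[[-0.0045,0.0006,0],[0,0,0]],[[-0.0044,0.0009,0],[0,0,0]],[[-0.0044,0.0009,0],[0,0,0]],[[0,0,0],[0,0,0]],[[0,0,0],[0,0,0]]]' | egrep 'tcp|cont'; python3 arc.py 1 5; python3 -m handwheel '[[[0,0,0],[0,0,0]],[[0,0,0],[0,0,0]],[[0,0,0],[0,0,0]],[[0,0,-0.04],[0,0,0]],[[0,0,-0.05],[0,0,0]],[[0,0,-0.05],[0,0,0]],[[0.0055,0.047,-0.03],[0,0,0]],[[0.0055,0.047,0],[0,0,0]],[[0.0055,0.047,0],[0,0,0]],[[0.0055,0.047,0],[0,0,0]],[[0.0055,0.047,0],[0,0,0]],[[0.0055,0.047,0],[0,0,0]]]' 60 | egrep 'cont'; python3 -m handwheel '[[[0.0055,0.04,0],[0,0,0]],[[0,0,0],[0,0,0]],[[0,0,0],[0,0,0]]]' | egrep tcp; python3 -c "
from h import *
d=cam('wrist');a=d['color']
m=cv2.cvtColor(a,cv2.COLOR_RGB2GRAY)
for u in (217,398): print(u,[(v,int(m[v,u])) for v in range(68,115)])
cv2.imwrite('pics/w12.png',cv2.resize(a[0:250,0:512],None,fx=1.5,fy=1.5,interpolation=cv2.INTER_CUBIC)[:,:,::-1])"
```

```text
tcp_pos: [0.4493, 0.3035, 0.1573]
contact_force: [0.7, -4.7, 6.8]
r 0.06015916995974856 ang 104.65348207598836
99.7 [ 0.0052 -0.0009]
contact_force: [0.5, -0.0, -0.3]
tcp_pos: [0.486, -0.0135, 0.3208]
217 [(68, 147), (69, 147), (70, 150), (71, 150), (72, 147), (73, 145), (74, 93), (75, 49), (76, 48), (77, 45), (78, 141), (79, 206), (80, 223), (81, 222), (82, 219), (83, 218), (84, 222), (85, 224), (86, 224), (87, 199), (88, 151), (89, 127), (90, 87), (91, 49), (92, 49), (93, 48), (94, 49), (95, 49), (96, 49), (97, 48), (98, 49), (99, 49), (100, 62), (101, 81), (102, 94), (103, 101), (104, 103), (105, 102), (106, 102), (107, 102), (108, 103), (109, 103), (110, 103), (111, 102), (112, 102), (113, 102), (114, 102)]
398 [(68, 136), (69, 48), (70, 49), (71, 47), (72, 105), (73, 183), (74, 218), (75, 224), (76, 223), (77, 222), (78, 224), (79, 226), (80, 227), (81, 209), (82, 172), (83, 135), (84, 93), (85, 49), (86, 47), (87, 47), (88, 48), (89, 49), (90, 47), (91, 48), (92, 48), (93, 50), (94, 56), (95, 77), (96, 91), (97, 98), (98, 99), (99, 100), (100, 100), (101, 99), (102, 99), (103, 99), (104, 99), (105, 101), (106, 101), (107, 100), (108, 100), (109, 100), (110, 93), (111, 82), (112, 51), (113, 48), (114, 48)]
```

View pics/w12.png

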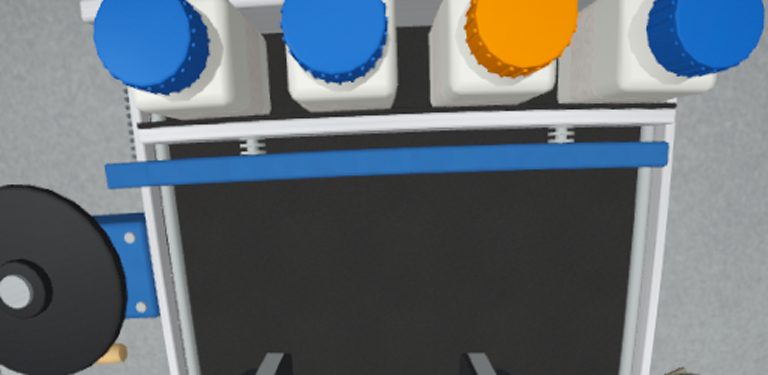

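All four are upright and flat against the fence. The bar still sits on every bottle (its dark rubber strip is unchanged), and the bar–carriage spacing of 12.5 px puts spring compression at about 5 mm. The arm is clear, so I hand in.

```bash
python3 -c "
from bench import manip
print(manip.sign_off())"
```

```text
the job is handed in; nothing more can be done
None
```

The job is handed in, and the hand-in call gave no verdict: the three blue-capped bottles and the orange one (found toppled on the bench, cause not seen) stand upright against the fence, and the bar presses on all four at about 5 mm spring compression, after I overshot to about 8.5 mm and eased the wheel back about 16°.

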